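Check the lid of a clamshell test jig, load a probe cartridge and shut it

TASK

Press the release button so the test jig's lid springs open to its stop, then feel the hinge for binding: take the lid by its bar, swing it down until it is almost shut (a gap of about 3 to 4 cm left at its front edge, so that it does not catch), and lead it slowly, in hand, all the way back up to its stop. With the lid left open, lift the probe cartridge off its rest and lay it in the jig's cradle without dropping it, then shut the lid until it catches by itself with the cartridge inside. Do not disturb the jar, the wrench and the slotted block.

Things in the scene. Friction and masses are not known exactly. Their poses are not given: they have to be found in the camera images.
- jig: Grey steel clamshell test jig fixed to the bench. Origin on the bench; x from the button side (front) to the hinge side (back), y along the hinge. Base plate x -145 to +90, y +-95 mm, 12 thick. Side walls: inner faces y +-80, x -55 to +61, 56 high. Rear wall: front face x +61, 58 high. Front open but for the upright catch: x -88 to -70, y +-7, 92 high, lugs beside it to y +-19, 42 high.
- cradle (a point): Where the axis centre of a seated cartridge lies: x -10 mm in the jig frame, 38 mm above the bench; axes as the jig's, y along the cradle. Two aluminium V saddles, 14 mm wide at y +-40 mm, 54 mm across in x, tops 3 mm below this point; between them is clear space 66 mm long in y down to the base plate, 26 mm below this point.
- lid (a joint): Lid angle, rad: 0 shut and level, 1.6 open at its stop, just past upright. A damped spring always pushes it open (1 to 3 N at the bar); a catch holds it shut. Released, it rises to the stop within 2 s and stays. In closing, the catch bites from about 0.12 rad down and takes up to 7 N in all at the bar; near 0 it snaps in.
- lid_hinge (a point): Middle of the lid's hinge axis, which runs along the jig's y: x +65 mm, 66 mm above the bench in the jig frame.
- lid_bar (a point): Middle of the lid's grab bar: round steel, 10 mm thick, parallel to the hinge, 90 mm long between 8 mm posts, 51 mm clear of the lid's outer face. At lid angle a its offset from the hinge in the jig frame (mm) is x = -125 cos a + 60 sin a, z = 125 sin a + 60 cos a. Lid open: bar behind the lid (+x), about level with the lid's upper edge; fingers opened over 65 mm would strike the lid.
- lid_edge (a point): Point on the lid's outer face, midway along its width, 115 mm from the hinge axis and 10 mm from the free front edge; 70 mm above the bench when shut. The lid is an aluminium plate 188 mm wide and 8 mm thick; a striker pin stands 19 mm out from the middle of its free edge.
- button_top (a point): Centre of the top of the round black release button, 30 mm in diameter, in front of the lid: x -125 mm in the jig frame, 65 mm above the bench. It sits on a sprung rocker.
- release (a joint): Rocker angle of the button, rad: 0 up, about 0.11 frees the lid (6 mm down at the button), 0.25 is the stop (13 mm down); the force rises from 2 to 5 N. It springs back by itself and dips for a moment as the lid is shut.
- rest: Dark steel V rest for the cartridge, fixed to the bench; base 70 mm (x) by 130 mm (y), 12 mm thick, two V saddles 14 mm wide at y +-42 mm, 54 mm across. Origin on the bench under its middle; the cartridge lies along its y, axis 38 mm above the bench.
- cartridge: Steel probe cartridge: plain cylinder 34 mm in diameter and 100 mm long with brass plugs 22 mm in diameter and 15 mm long at both ends (130 mm overall), alike both ways round, about 0.4 kg. Origin at its middle on its axis; y along its axis. It can turn about its axis, so x and z may point anywhere across it.
- jar: Bystander: amber jar, 64 mm in diameter, 85 mm high; origin under its middle.
- wrench: Bystander: steel wrench lying on the bench; origin under its middle.
- slot_block: Bystander: dark steel block 75 x 50 x 50 mm with a slot across its top; origin under its middle.
Things that resemble listed ones, but are neither listed nor needed, are in the scene too. Of the things that look like the cartridge, the middle-sized one is meant.

How it is judged:
By the outcome, as a careful person would: the job done as asked, in the order asked, and still so for the second after the job is handed in, with the robot touching nothing.
It also fails if it takes over 72 s, if anything falls off the work surface, if the arm or the gripper's body presses on something with over 40 N, if the wrist force passes 120 N, or if a joint passes its speed limit or range.

ROBOT

A 6-joint arm with a two-finger parallel gripper is mounted at the origin on the work surface. World frame = base frame: x ahead of the robot, y to its left, z up, the work surface at z = 0. Lengths are in mm, angles in rad, forces in N, time in s.
With the tool pointing down it reaches from about 275 to 750 mm from the base axis. Payload 10.2 kg.
Tool frame: the origin (TCP) lies at the very end of the fingers, on their centre line; the grasp point (between the pads) lies 19 mm behind it; z points along the fingers, y is the direction in which the jaws open and shut (so a half turn about z gives the same grasp; the last joint's range is limited). The gripper opens to 85 mm and grips with 20 to 120 N. Pads are 22 mm wide; open, the fingers measure 114 mm over their backs; the gripper's body (76 mm by 85 mm) begins 54 mm behind the grasp point. The pads swing forward as they close: fully open they stand 13 mm farther back than shut.
Start: joints at [-1.551, 0.313, 1.498, -0, 1.331, -0.223], TCP at [126.208, -509.61, 231.294] pointing down, gripper open.
Joint ranges: [-2.94, 2.94], [-0.97, 2.17], [0.19, 2.56], [-1.23, 4.37], [0.02, 3.11], [-2.88, 2.88]. Speed limits (rad/s): [2.39, 2.39, 3.01, 3.14, 3.14, 3.14].

INTERFACE

Orientations are given as a unit quaternion [w, x, y, z].
In Python, from rig import sensors, imaging, ctrl gives the robot as it stands.
- The arm moves only by the shell command python3 -m creep 'ROWS' [FORCE]. ROWS is JSON, a list of rows, each an object with "grip": the finger opening in mm, from 0 to 85.4; "linear": the shift along the tool's x, y, z in mm, a list of three; "rot": the turn, a rotation vector about the tool's x, y, z in rad, a list of three. A call has 1 to 12 rows; each row shifts and turns the commanded pose from where the row before left it, along the tool's axes as they then stand; what a row does not reach is not made up. A row lasts 1/12 s, in which the tool goes at most 41.7 mm and 7.16 degrees, less where a joint would pass 70% of its speed; a pose out of reach is approached as far as the arm can. A call with a gripper value outside its range is refused whole. The fingers move at their own pace and stop on an object; FORCE is the grip in N (left out, the last holds). Time passes only in rows, so rows that do not move let the fingers close. It gives the time, the measured TCP pose, the force and the opening at its end, in the units of the state.
- sensors.sense(): the state, without advancing time (a new reading comes with each control period).
- imaging.capture(name): name is "scene" or "top" or "wrist"; returns (picture, depth): 384x512x3 uint8, red, green, blue; 384x512 float32, mm along the optical axis (not along the pixel's ray), 0 where there is no reading.
- imaging.camera_params(name): a dict with "intrinsics" (3x3 intrinsics, pixels), "R" (3x3) and "t" (3): a world point X has camera coordinates R X + t. Camera axes: x right, y down, z forward; pixel columns grow to the right and rows downward; lengths in mm; the calibration is good to about 2 mm. A picture is of the moment at which its call begins: read the wrist's pose just before it. camera_params takes no time and is no camera call; for the wrist camera it gives the pose at the moment of the call.
- ctrl.finish_job(): hands the job in, once; it reports no verdict.
The state is a dict: "time_s": time; "joints": joint angles; "dq": joint speeds; "tau": joint torques, N m; "eef_pos": TCP position; "ee_rot": TCP orientation; "force": force on the tool from outside, world axes, zero at the start; "wrist_torque": the same for the moment, N m; "grip_width": opening from 0.0 (shut) to 1.0 (fully open).
Only numpy, scipy, OpenCV 4.12 (cv2) and the standard library are available. Lean on these libraries where they do the work, as an engineer would, in place of code of your own. Each camera call takes 0.05 s, during which the arm holds its last target.

## Working session

There is one attempt and no reset: what is moved stays moved. The work goes in short steps, Python scripts to look and compute and a shell command to move; the robot and the scene stay as the last step left them, time stands still between calls to the robot, and variables do not carry over. Pictures are saved under pics/ and viewed, and the job is handed in when it is done.

```bash
ls; mkdir -p pics
python3 - <<'E'
from rig import sensors, imaging
import cv2
print(sensors.sense())
for n in ["scene","top","wrist"]:
    p,d=imaging.capture(n); cv2.imwrite(f"pics/{n}0.png",p[:,:,::-1])
    c=imaging.camera_params(n); print(n,c)
    import numpy as np; np.savez(f"{n}0.npz",p=p,d=d,K=c["intrinsics"],R=c["R"],t=c["t"])
E
```

```text
pics
{'time_s': 0.0, 'joints': array([-1.55139434e+00,  3.13429762e-01,  1.49843523e+00,  9.70188262e-06,
        1.33100851e+00, -2.23408227e-01]), 'dq': array([-0.00125536, -0.00031179, -0.00105624, -0.00049422, -0.00027267,
        0.00157479]), 'tau': array([ 3.89891080e-03, -4.12270260e+01, -2.59735912e+01,  2.81105980e-05,
        4.24543963e-03,  8.22583047e-06]), 'eef_pos': array([ 126.20771304, -509.3381171 ,  230.74613113]), 'ee_rot': array([-6.36620040e-04,  9.92639384e-01,  1.21105921e-01,  6.98994128e-05]), 'force': array([-0.038427  ,  0.26643068,  0.32284535]), 'wrist_torque': array([ 0.05553481, -0.0100491 , -0.04700454]), 'grip_width': 1.0034763643778384}
scene {'intrinsics': array([[361.79071306,   0.        , 256.3747893 ],
       [  0.        , 361.79071306, 190.1981904 ],
       [  0.        ,   0.        ,   1.        ]]), 'R': array([[ 0.70816301,  0.70603171,  0.004937  ],
       [ 0.42936318, -0.42508734, -0.79683626],
       [-0.56049301,  0.56640973, -0.60417515]]), 't': array([-424.46092033, -183.96380065, 1468.69354885])}
top {'intrinsics': array([[419.63622428,   0.        , 255.65482719],
       [  0.        , 419.63622428, 191.91115887],
       [  0.        ,   0.        ,   1.        ]]), 'R': array([[ 0.02017834, -0.99977211,  0.00696797],
       [-0.98436859, -0.02108611, -0.1748538 ],
       [ 0.17496088, -0.00333079, -0.98456975]]), 't': array([ -11.57062173,  605.08745069, 1044.82560486])}
wrist {'intrinsics': array([[306.49090995,   0.        , 256.40742947],
       [  0.        , 306.49090995, 199.30555623],
       [  0.        ,   0.        ,   1.        ]]), 'R': array([[ 2.40158503e-01, -9.70733336e-01, -8.27089447e-04],
       [-9.36036867e-01, -2.31800221e-01,  2.64770921e-01],
       [-2.57213679e-01, -6.28128016e-02, -9.64310985e-01]]), 't': array([-525.70301584,  -34.13597273,  377.84035664])}
```

View pics/scene0.png

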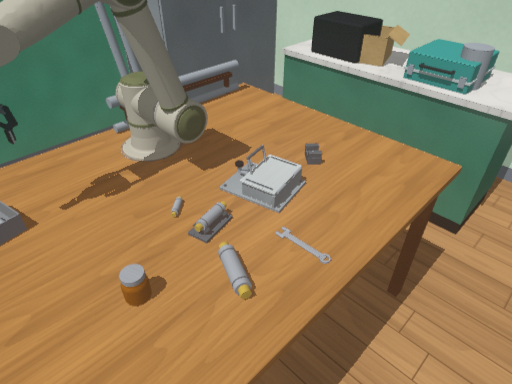

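View pics/top0.png

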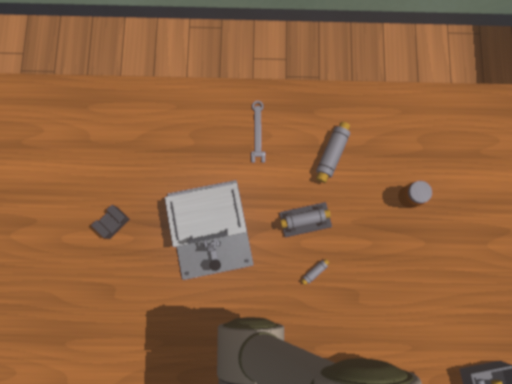

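View pics/wrist0.png

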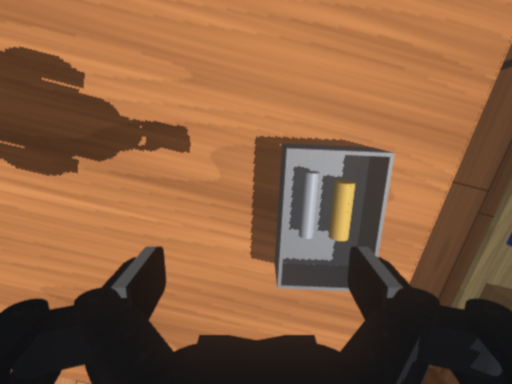

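The top view shows the jig at (208,230) with its button at (212,265), the wrench at (258,130), the slotted block at (109,222) and the jar at (418,192). There are three cartridge look-alikes: small at (315,271), middle on the rest at (305,219), and large at (333,152). The middle-sized one lying on the rest fits. I'll enlarge to confirm and measure.

```bash
cat > h.py <<'E'
import numpy as np, cv2
def load(n):
    z=np.load(n); return z
def ray(z,u,v):
    K,R,t=z["K"],z["R"],z["t"]
    d=R.T@np.linalg.inv(K)@np.array([u,v,1.0]); o=-R.T@t
    return o,d
def onplane(z,u,v,h):
    o,d=ray(z,u,v); return o+d*(h-o[2])/d[2]
def cloud(z):
    K,R,t=z["K"],z["R"],z["t"]; d=z["d"]
    v,u=np.mgrid[0:384,0:512]
    P=np.stack([(u-K[0,2])*d/K[0,0],(v-K[1,2])*d/K[1,1],d],-1)
    return (P-t)@R
def proj(z,X):
    c=z["R"]@np.asarray(X,float)+z["t"]; p=z["K"]@c; return p[:2]/p[2]
E
python3 - <<'E'
import cv2
from h import *
z=load("top0.npz"); p=z["p"][:,:,::-1]
a=cv2.resize(p[170:290,85:255],None,fx=4,fy=4,interpolation=cv2.INTER_CUBIC)
cv2.imwrite("pics/topjig.png",a)
b=cv2.resize(p[115:290,265:360],None,fx=3.4,fy=3.4,interpolation=cv2.INTER_CUBIC)
cv2.imwrite("pics/topcart.png",b)
s=load("scene0.npz")["p"][:,:,::-1]
cv2.imwrite("pics/scenejig.png",cv2.resize(s[135:300,160:340],None,fx=3.5,fy=3.5,interpolation=cv2.INTER_CUBIC))
E
```

```text
(no output)
```

View pics/topjig.png

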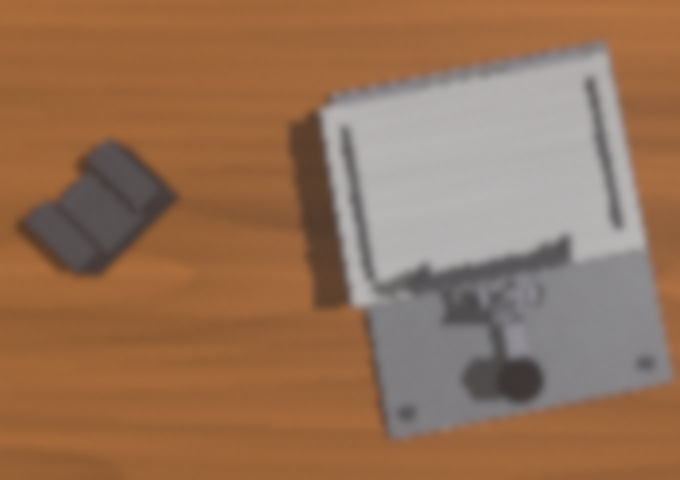

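View pics/topcart.png

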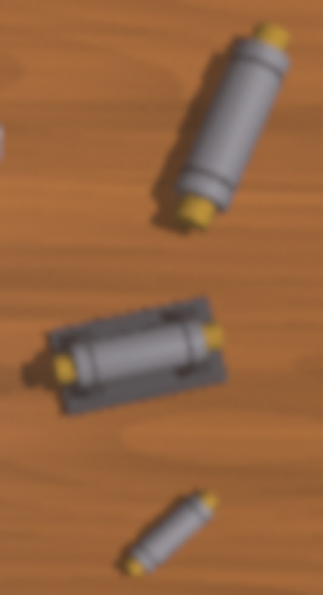

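View pics/scenejig.png

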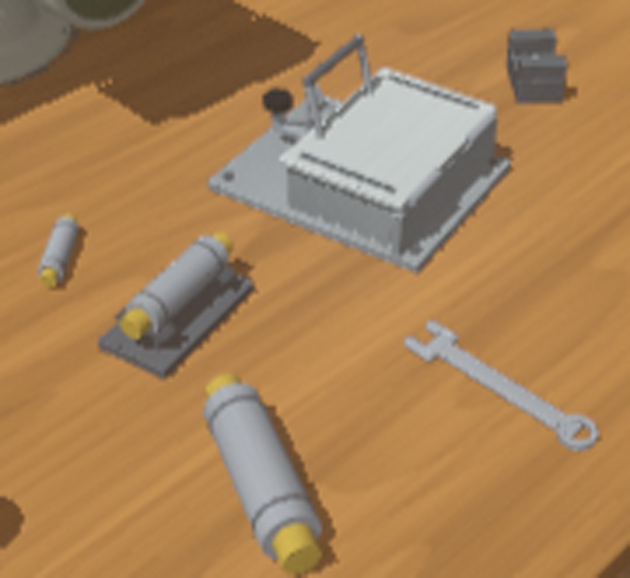

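Run:
```python
from h import *
z=load("top0.npz")
c=lambda x,y,h:onplane(z,x/4-.375+85,y/4-.375+170,h)
btn=c(521,380,65);FL=c(390,437,12);FR=c(672,380,12);LL=c(352,305,70);LR=c(645,250,70)
for n,q in dict(btn=btn,FL=FL,FR=FR,LL=LL,LR=LR).items(): print(n,q.round(1))
mods=np.array([[-125,0],[-145,95],[-145,-95],[-60,94],[-60,-94]]);obs=np.array([q[:2] for q in (btn,FL,FR,LL,LR)])
def fit(m,o):
    mc,oc=m.mean(0),o.mean(0);a,b=m-mc,o-oc
    th=np.arctan2((a[:,0]*b[:,1]-a[:,1]*b[:,0]).sum(),(a*b).sum());R=np.array([[np.cos(th),-np.sin(th)],[np.sin(th),np.cos(th)]])
    return th,oc-R@mc,(o-(m@R.T+(oc-R@mc)))
print("jig",fit(mods,obs))
# cloud-based checks
for n in ("top0.npz","scene0.npz"):
    s=load(n);P=cloud(s);Z=P[...,2]
    hsv=cv2.cvtColor(s["p"],cv2.COLOR_RGB2HSV)
    # lid top
    m=(abs(Z-70)<4)&(hsv[...,1]<60)&(s["d"]>0)&(P[...,0]>300)&(P[...,0]<700)&(abs(P[...,1]-100)<200)
    q=P[m][:,:2].astype(np.float32);print(n,"lid",len(q),cv2.minAreaRect(q),P[m][:,2].mean())
    # brass plugs
    m=cv2.inRange(hsv,(18,120,80),(32,255,255))
    k,l,st,ce=cv2.connectedComponentsWithStats(m)
    for i in range(1,k):
        if st[i,4]>6:
            print(" brass",ce[i].round(1),st[i,4],onplane(s,*ce[i],38).round(1),np.median(P[l==i],0).round(1))
    m=(Z>48)&(Z<62)&(P[...,0]>350)&(P[...,0]<650)&(P[...,1]<0)&(P[...,1]>-200)
    q=P[m];print(" cyl top",len(q),q.mean(0) if len(q) else 0)
```

```text
btn [415.6  99.6  65. ]
FL [377.3 188.6  12. ]
FR [417.8   4.9  12. ]
LL [459.9 207.1  70. ]
LR [498.3  23.8  70. ]
jig (np.float64(0.214409717121087), array([538.31702182, 127.58202876]), array([[-0.56070006, -1.34394648],
       [ 0.85847025, -0.92273855],
       [ 0.90440766,  1.02422137],
       [ 0.22158505,  0.46005832],
       [-1.4237629 ,  0.78240534]]))
top0.npz lid 3432 ((508.1996154785156, 121.750732421875), (213.74168395996094, 187.6489715576172), 12.594998359680176) 70.51253524856378
 brass [344.8 125. ] 43 [ 799.  -239.2   38. ] [ 799.7 -239.8   35.1]
 brass [322.2 176.8] 78 [ 652.8 -176.1   38. ] [ 653.3 -176.4   34.6]
 brass [327.3 213.4] 30 [ 554.6 -188.7   38. ] [ 554.1 -186.5   46.8]
 brass [283.5 223. ] 44 [526.8 -73.7  38. ] [525.8 -73.3  46.2]
 brass [326.3 261.7] 12 [ 429.  -185.1   38. ] [ 428.5 -187.9   17.4]
 brass [303.9 281.5] 15 [ 377.7 -127.1   38. ] [ 376.  -129.6   18.1]
 brass [496.6 382.1] 27 [ 144.4 -602.7   38. ] [ 142.5 -609.2   29.7]
 cyl top 406 [ 541.43129325 -130.18228094   52.5302055 ]
scene0.npz lid 1263 ((533.195556640625, 122.86992645263672), (163.89639282226562, 190.11376953125), 12.585087776184082) 68.5911083726509
 brass [223.9 203.1] 17 [524.8 -67.1  38. ] [532.6 -71.6  42.5]
 brass [173.3 214.1] 21 [ 458.7 -207.4   38. ] [ 432.9 -192.4   13.3]
 brass [198.2 227.1] 50 [ 555.1 -189.9   38. ] [ 558.1 -192.7   41.9]
 brass [222.5 243.5] 32 [ 652.7 -183.2   38. ] [ 648.1 -178.3   32.2]
 brass [244.3 291.6] 149 [ 807.7 -249.6   38. ] [ 804.2 -244.6   30.4]
 cyl top 187 [ 543.83862466 -135.23888167   51.31488105]
```

The crop confirms that the middle-sized cylinder, on the dark V rest, is the cartridge. The jig origin is at about (538,128) with yaw 0.214. The cartridge is at about (541,-131) with yaw about 0.245. First I turn the tool so the jaws lie along jig x, with the fingers shut for the button.

```bash
python3 -m creep '[{"grip":0,"linear":[0,0,-5],"rot":[0,0,-0.12]},{"grip":0,"linear":[0,0,-5],"rot":[0,0,-0.12]},{"grip":0,"linear":[0,0,-5],"rot":[0,0,-0.12]},{"grip":0,"linear":[0,0,-5],"rot":[0,0,-0.12]},{"grip":0,"linear":[0,0,0],"rot":[0,0,-0.12]},{"grip":0,"linear":[0,0,0],"rot":[0,0,-0.12]},{"grip":0,"linear":[0,0,0],"rot":[0,0,-0.12]},{"grip":0,"linear":[0,0,0],"rot":[0,0,-0.12]},{"grip":0,"linear":[0,0,0],"rot":[0,0,-0.12]},{"grip":0,"linear":[0,0,0],"rot":[0,0,-0.12]},{"grip":0,"linear":[0,0,0],"rot":[0,0,-0.12]},{"grip":0,"linear":[0,0,0],"rot":[0,0,-0.12]}]' 30
cat > st.py <<'E'
import numpy as np,sys
from rig import sensors
from scipy.spatial.transform import Rotation as Ro
J=np.array([538.3,127.6]);TH=0.2144
def jig(x,y,z):
    c,s=np.cos(TH),np.sin(TH); return np.array([J[0]+c*x-s*y,J[1]+s*x+c*y,z])
def show(target=None,psi=None):
    s=sensors.sense();q=s["ee_rot"];R=Ro.from_quat([q[1],q[2],q[3],q[0]]).as_matrix()
    print("t",round(s["time_s"],2),"tcp",s["eef_pos"].round(1),"F",s["force"].round(1),"g",round(s["grip_width"]*85.4,1),"q",s["joints"].round(2))
    ps=np.arctan2(R[1,0],R[0,0]); print("psi",ps.round(4),"zaxis",R[:,2].round(4))
    if target is not None: print("target",np.round(target,1),"tool shift",(R.T@(np.array(target)-s["eef_pos"])).round(1))
    if psi is not None: print("rotz",round(-(psi-ps),4))
    return s,R
E
python3 -c "
from st import *
show(jig(-130,0,200),np.pi/2+TH)"
```

```text
time_s: 1.15
eef_pos: [126.2, -509.5, 251.0]
ee_rot: [-0.0, 0.664, 0.748, 0.0]
force: [0.1, 0.1, -0.6]
grip_width: -0.004
t 1.15 tcp [ 126.2 -509.5  251. ] F [ 0.1  0.1 -0.6] g -0.3 q [-1.55  0.3   1.46 -0.    1.38 -1.67]
psi 1.6887 zaxis [-0.e+00  6.e-04 -1.e+00]
target [411.3  99.9 200. ] tool shift [571.7 354.8  51.4]
rotz -0.0965
```

```bash
python3 -m creep '[{"grip":0,"linear":[0,0,0],"rot":[0,0,-0.096]},{"grip":0,"linear":[27,20.5,0],"rot":[0,0,0]},{"grip":0,"linear":[27,20.5,0],"rot":[0,0,0]},{"grip":0,"linear":[27,20.5,0],"rot":[0,0,0]},{"grip":0,"linear":[27,20.5,0],"rot":[0,0,0]},{"grip":0,"linear":[27,20.5,0],"rot":[0,0,0]},{"grip":0,"linear":[27,20.5,0],"rot":[0,0,0]},{"grip":0,"linear":[27,20.5,0],"rot":[0,0,0]},{"grip":0,"linear":[27,20.5,0],"rot":[0,0,0]},{"grip":0,"linear":[27,20.5,0],"rot":[0,0,0]},{"grip":0,"linear":[27,20.5,0],"rot":[0,0,0]},{"grip":0,"linear":[0,0,0],"rot":[0,0,0]}]'
python3 - <<'E'
from st import *
show(jig(-130,0,225),np.pi/2+TH)
from rig import imaging
import cv2
c=imaging.camera_params("wrist");p,d=imaging.capture("wrist"); cv2.imwrite("pics/w1.png",p[:,:,::-1])
np.savez("w1.npz",p=p,d=d,K=c["intrinsics"],R=c["R"],t=c["t"])
E
```

```text
time_s: 2.15
eef_pos: [272.3, -199.0, 251.3]
ee_rot: [0.0, 0.628, 0.778, 0.001]
force: [-0.7, -0.8, 1.2]
grip_width: 0.001
t 2.15 tcp [ 272.3 -199.   251.3] F [-0.7 -0.8  1.2] g 0.1 q [-0.98 -0.14  1.94  0.    1.34 -1.2 ]
psi 1.7836 zaxis [ 8.e-04  8.e-04 -1.e+00]
target [411.3  99.9 225. ] tool shift [262.8 199.   26.7]
rotz -0.0016
```

View pics/w1.png

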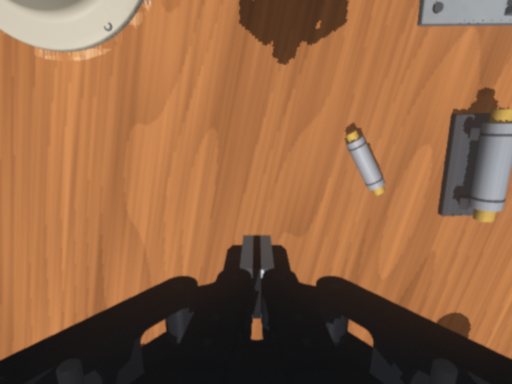

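The wrist view shows the small decoy at (365,160), the cartridge on its rest at (490,165) and the jig corner at the top right. I carry on to above the button.

```bash
python3 -m creep '[{"grip":0,"linear":[26.3,20,3],"rot":[0,0,0]},{"grip":0,"linear":[26.3,20,3],"rot":[0,0,0]},{"grip":0,"linear":[26.3,20,3],"rot":[0,0,0]},{"grip":0,"linear":[26.3,20,3],"rot":[0,0,0]},{"grip":0,"linear":[26.3,20,3],"rot":[0,0,0]},{"grip":0,"linear":[26.3,20,3],"rot":[0,0,0]},{"grip":0,"linear":[26.3,20,3],"rot":[0,0,0]},{"grip":0,"linear":[26.3,20,3],"rot":[0,0,0]},{"grip":0,"linear":[26.3,20,3],"rot":[0,0,0]},{"grip":0,"linear":[26.3,20,0],"rot":[0,0,0]},{"grip":0,"linear":[0,0,0],"rot":[0,0,0]}]'
python3 - <<'E'
from st import *
show(jig(-130,0,90),np.pi/2+TH)
from rig import imaging
import cv2
c=imaging.camera_params("wrist");p,d=imaging.capture("wrist"); cv2.imwrite("pics/w2.png",p[:,:,::-1])
np.savez("w2.npz",p=p,d=d,K=c["intrinsics"],R=c["R"],t=c["t"])
E
```

```text
time_s: 3.12
eef_pos: [414.0, 98.3, 223.7]
ee_rot: [-0.0, 0.629, 0.778, 0.0]
force: [0.5, -0.8, -0.2]
grip_width: -0.001
t 3.12 tcp [414.   98.3 223.7] F [ 0.5 -0.8 -0.2] g -0.1 q [-0.04  0.1   1.78  0.    1.26 -0.26]
psi 1.7819 zaxis [-3.e-04  1.e-03 -1.e+00]
target [411.3  99.9  90. ] tool shift [  2.   -2.3 133.7]
rotz -0.0033
```

View pics/w2.png

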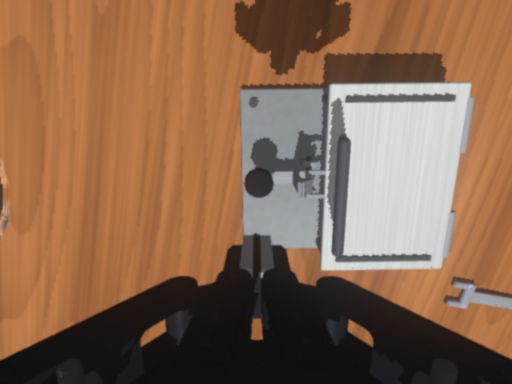

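The wrist view shows the button at (259,183), the grab bar at (342,197) and the lid corners at (331,85) and (322,269). I use these to refine the jig pose.

Run:
```python
from h import *
z=load("w2.npz")
g=z["p"].astype(int)
def c(u,v,h): return onplane(z,u,v,h)
# button blob
m=(g.max(2)<45).astype(np.uint8);m[230:]=0
k,l,st,ce=cv2.connectedComponentsWithStats(m)
for i in range(1,k):
    if st[i,4]>150: print(ce[i],st[i])
P=cloud(z)
m=(abs(P[...,2]-70)<5)&(z["d"]>0)&(P[...,0]>380)
print("lid",cv2.minAreaRect(P[m][:,:2].astype(np.float32)),np.median(P[m][:,2]))
m=(abs(P[...,2]-131)<8)&(z["d"]>0)&(P[...,0]>420)&(P[...,1]>50)
q=P[m];print("bar",len(q),q.mean(0) if len(q) else 0, cv2.minAreaRect(q[:,:2].astype(np.float32)) if len(q) else 0)
for n,a in dict(btn=(259,183,65),FL=(241,87,12),LFL=(331,85,70),LFR=(322,269.5,70),bar0=(344,137,131),bar1=(338,255,131),).items(): print(n,c(*a).round(1))
from st import jig
for n,a in dict(btn=(-125,0,65),FL=(-145,95,12),LFL=(-60,94,70),LFR=(-60,-94,70),bar0=(-60,45,131),bar1=(-60,-45,131)).items(): print(n,jig(*a).round(1))
```

```text
lid ((507.74786376953125, 118.85620880126953), (212.89892578125, 187.91537475585938), 12.763214111328125) 70.13115292664529
bar 1499 [478.50185258 115.82147144 130.72663198] ((479.9697265625, 113.1399154663086), (10.210478782653809, 98.47272491455078), 12.715982437133789)
btn [416.4  99.2  65. ]
FL [377.5 188.3  12. ]
LFL [460.8 202.9  70. ]
LFR [501.8  22.1  70. ]
bar0 [467.9 161.1 131. ]
bar1 [490.4  66.8 131. ]
btn [416.2 101.   65. ]
FL [376.4 189.6  12. ]
LFL [459.7 206.7  70. ]
LFR [499.7  23.   70. ]
bar0 [470.1 158.8 131. ]
bar1 [489.2  70.9 131. ]
```

```bash
sed -i 's/^J=.*/J=np.array([538.8,126.8]);TH=0.22/' st.py; python3 -c "
from st import *
show(jig(-130,0,75),np.pi/2+TH)"
```

```text
t 3.17 tcp [413.2  96.5 223.7] F [ 0.5 -0.3  0.7] g 0.1 q [-0.05  0.1   1.79 -0.    1.26 -0.26]
psi 1.7817 zaxis [-0.001 -0.    -1.   ]
target [411.9  98.4  75. ] tool shift [  2.1  -0.6 148.7]
rotz -0.0091
```

```bash
python3 -m creep '[{"grip":0,"linear":[2,-0.6,28],"rot":[0,0,-0.009]},{"grip":0,"linear":[0,0,30],"rot":[0,0,0]},{"grip":0,"linear":[0,0,30],"rot":[0,0,0]},{"grip":0,"linear":[0,0,30],"rot":[0,0,0]},{"grip":0,"linear":[0,0,20],"rot":[0,0,0]},{"grip":0,"linear":[0,0,10],"rot":[0,0,0]},{"grip":0,"linear":[0,0,6],"rot":[0,0,0]},{"grip":0,"linear":[0,0,5],"rot":[0,0,0]},{"grip":0,"linear":[0,0,5],"rot":[0,0,0]},{"grip":0,"linear":[0,0,3],"rot":[0,0,0]},{"grip":0,"linear":[0,0,0],"rot":[0,0,0]},{"grip":0,"linear":[0,0,0],"rot":[0,0,0]}]'
python3 - <<'E'
from st import *
show()
from rig import imaging
import cv2
p,d=imaging.capture("scene"); cv2.imwrite("pics/s3.png",p[:,:,::-1])
E
```

```text
time_s: 4.17
eef_pos: [411.2, 96.8, 57.7]
ee_rot: [-0.0, 0.626, 0.78, -0.0]
force: [-5.0, -1.0, 6.9]
grip_width: -0.004
t 4.17 tcp [411.2  96.8  57.7] F [-5.  -1.   6.9] g -0.3 q [-0.05  0.34  1.99 -0.    0.81 -0.26]
psi 1.7878 zaxis [-6.e-04 -5.e-04 -1.e+00]
```

View pics/s3.png

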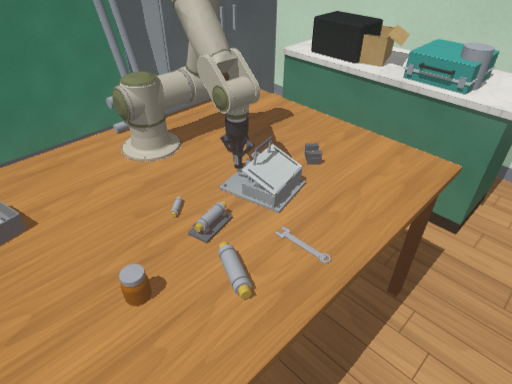

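The scene view shows the lid rising at (272,165), so the release worked. I back off upward, then look at the open lid.

```bash
python3 -m creep '[{"grip":0,"linear":[0,0,-10],"rot":[0,0,0]},{"grip":0,"linear":[0,0,-35],"rot":[0,0,0]},{"grip":0,"linear":[0,0,-35],"rot":[0,0,0]},{"grip":0,"linear":[0,0,-35],"rot":[0,0,0]},{"grip":0,"linear":[0,0,-35],"rot":[0,0,0]},{"grip":20,"linear":[0,0,-35],"rot":[0,0,0]},{"grip":40,"linear":[0,0,-15],"rot":[0,0,0]},{"grip":40,"linear":[0,0,0],"rot":[0,0,0]},{"grip":40,"linear":[0,0,0],"rot":[0,0,0]},{"grip":40,"linear":[0,0,0],"rot":[0,0,0]},{"grip":40,"linear":[0,0,0],"rot":[0,0,0]},{"grip":40,"linear":[0,0,0],"rot":[0,0,0]}]'
python3 - <<'E'
from st import *
show(jig(128.6,0,235),np.pi/2+TH)
from rig import imaging
import cv2
for n in("top","scene"):
    p,d=imaging.capture(n); c=imaging.camera_params(n)
    np.savez(n+"4.npz",p=p,d=d,K=c["intrinsics"],R=c["R"],t=c["t"])
    q=p[:,:,::-1][170:290,140:310] if n=="top" else p[:,:,::-1][110:230,180:350]
    cv2.imwrite(f"pics/{n}4.png",cv2.resize(q,None,fx=4,fy=4,interpolation=cv2.INTER_CUBIC))
from h import *
for n in ("top4.npz","scene4.npz"):
    z=load(n);P=cloud(z);print(n,"pred bar",proj(z,jig(128.6,0,194)),"edge",proj(z,jig(65,0,191)))
    Pj=P-np.array([J[0],J[1],0]);c,s=np.cos(TH),np.sin(TH)
    X=Pj[...,0]*c+Pj[...,1]*s;Y=-Pj[...,0]*s+Pj[...,1]*c;Z=Pj[...,2]
    m=(Z>150)&(Z<215)&(X>100)&(X<160)&(abs(Y)<60)
    print(m.sum(), [np.round((a[m].mean(),a[m].min(),a[m].max()),1) for a in(X,Y,Z)] if m.any() else 0)
    m=(Z>120)&(Z<185)&(X>40)&(X<90)&(abs(Y)<95)
    print(m.sum(), [np.round((a[m].mean(),a[m].min(),a[m].max()),1) for a in(X,Y,Z)] if m.any() else 0)
E
```

```text
time_s: 5.22
eef_pos: [411.1, 97.3, 256.4]
ee_rot: [-0.001, 0.626, 0.78, -0.001]
force: [0.3, 0.8, 0.2]
grip_width: 0.471
t 5.22 tcp [411.1  97.3 256.4] F [0.3 0.8 0.2] g 40.2 q [-0.05  0.06  1.73 -0.    1.35 -0.26]
psi 1.7877 zaxis [-1.9e-03  1.0e-04 -1.0e+00]
target [664.3 154.9 235. ] tool shift [  1.7 259.7  20.9]
rotz -0.0031
top4.npz pred bar [190.0198586  154.68127259] edge [194.98288389 181.39395552]
256 [array([123.2, 100.5, 133.7]), array([  1.8, -47.1,  50.8]), array([191.5, 181.8, 197.8])]
583 [array([64.8, 57.5, 89.9]), array([  1.7, -91.8,  94.6]), array([156., 120., 185.])]
scene4.npz pred bar [309.36808017 149.7909156 ] edge [290.22279229 144.78838956]
114 [array([122.7, 100.2, 133. ]), array([ -7.1, -51. ,  45.6]), array([187.8, 178.3, 194.2])]
456 [array([71. , 63.5, 88.3]), array([-14.1, -94.8,  92.5]), array([155.5, 120.1, 184.9])]
```

View pics/top4.png

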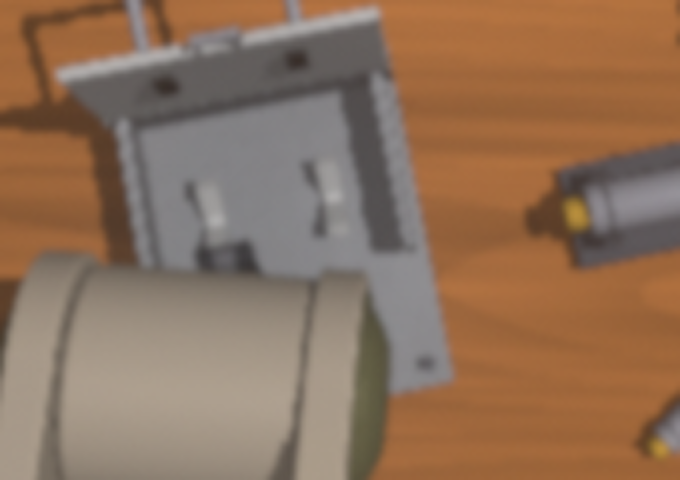

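View pics/scene4.png

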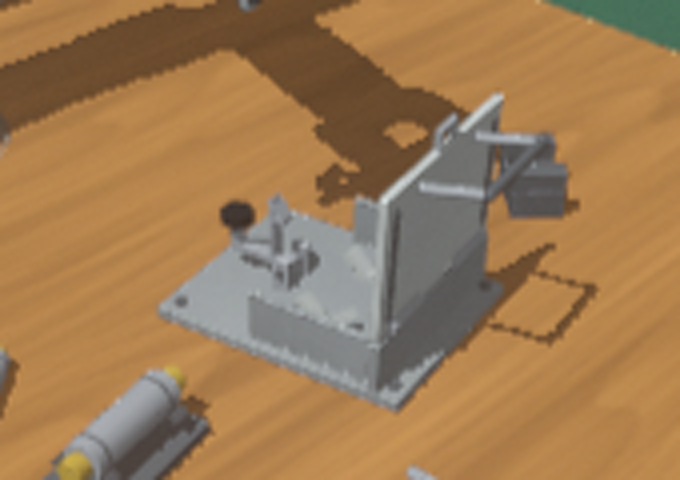

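The lid is open with its bar behind it at crop (520,165), as predicted. I move over the bar at height, fingers open 40 mm.

```bash
python3 -m creep '[{"grip":40,"linear":[0,15,0],"rot":[0,0,-0.003]},{"grip":40,"linear":[0.2,30,0],"rot":[0,0,0]},{"grip":40,"linear":[0.2,30,0],"rot":[0,0,0]},{"grip":40,"linear":[0.2,30,0],"rot":[0,0,0]},{"grip":40,"linear":[0.2,30,0],"rot":[0,0,0]},{"grip":40,"linear":[0.2,30,0],"rot":[0,0,0]},{"grip":40,"linear":[0.2,30,0],"rot":[0,0,0]},{"grip":40,"linear":[0.2,30,0],"rot":[0,0,0]},{"grip":40,"linear":[0.2,25,0],"rot":[0,0,0]},{"grip":40,"linear":[0,9,0],"rot":[0,0,0]},{"grip":40,"linear":[0,0,0],"rot":[0,0,0]},{"grip":40,"linear":[0,0,0],"rot":[0,0,0]}]'
python3 - <<'E'
from st import *
show(jig(128.6,0,170),np.pi/2+TH)
from rig import imaging
import cv2
c=imaging.camera_params("wrist");p,d=imaging.capture("wrist"); cv2.imwrite("pics/w5.png",p[:,:,::-1])
np.savez("w5.npz",p=p,d=d,K=c["intrinsics"],R=c["R"],t=c["t"])
from h import *
z=load("w5.npz");print("pred bar ends",proj(z,jig(128.6,45,189)),proj(z,jig(128.6,-45,189)))
E
```

```text
time_s: 6.32
eef_pos: [663.6, 155.4, 256.3]
ee_rot: [-0.001, 0.625, 0.781, -0.001]
force: [-0.5, -0.8, -0.2]
grip_width: 0.467
t 6.32 tcp [663.6 155.4 256.3] F [-0.5 -0.8 -0.2] g 39.8 q [ 0.06  0.67  0.88 -0.    1.59 -0.16]
psi 1.791 zaxis [-1.5e-03 -1.0e-04 -1.0e+00]
target [664.3 154.9 170. ] tool shift [-0.7  0.7 86.3]
rotz 0.0002
pred bar ends [257.33041552 148.1070449 ] [257.25259324 268.35859697]
```

View pics/w5.png

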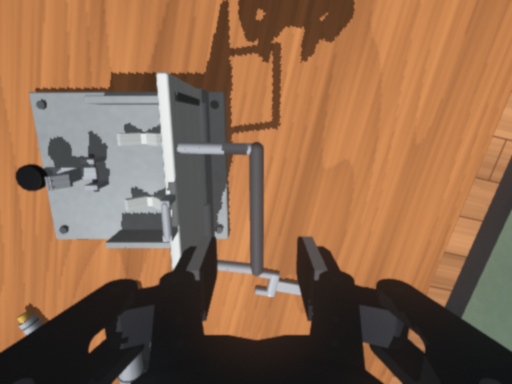

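The bar appears at column 257, rows 147–270, as predicted and centred between the fingers. I descend and grip.

```bash
python3 -m creep '[{"grip":40,"linear":[-0.7,0.5,12],"rot":[0,0,0]},{"grip":40,"linear":[0,0,20],"rot":[0,0,0]},{"grip":40,"linear":[0,0,20],"rot":[0,0,0]},{"grip":40,"linear":[0,0,18],"rot":[0,0,0]},{"grip":40,"linear":[0,0,10],"rot":[0,0,0]},{"grip":40,"linear":[0,0,6],"rot":[0,0,0]},{"grip":25,"linear":[0,0,0],"rot":[0,0,0]},{"grip":5,"linear":[0,0,0],"rot":[0,0,0]},{"grip":5,"linear":[0,0,0],"rot":[0,0,0]},{"grip":5,"linear":[0,0,0],"rot":[0,0,0]},{"grip":5,"linear":[0,0,0],"rot":[0,0,0]},{"grip":5,"linear":[0,0,0],"rot":[0,0,0]}]' 30
python3 - <<'E'
from st import *
s,R=show(jig(128.6,0,170))
# arc plan in tool y,z from a=1.6
import numpy as np
f=lambda a:np.array([-125*np.cos(a)+60*np.sin(a),125*np.sin(a)+60*np.cos(a)])
A=np.linspace(1.6,0.28,25);p=np.array([f(a) for a in A]);d=np.diff(p,axis=0)
for a,x in zip(A[1:],d): print(round(a,3),"y",x[0].round(1),"z",(-x[1]).round(1))
E
```

```text
time_s: 7.37
eef_pos: [664.3, 154.7, 172.4]
ee_rot: [0.0, 0.625, 0.78, -0.0]
force: [-6.0, -1.3, 2.9]
grip_width: 0.097
t 7.37 tcp [664.3 154.7 172.4] F [-6.  -1.3  2.9] g 8.3 q [ 0.06  0.71  1.03 -0.    1.4  -0.16]
psi 1.7909 zaxis [ 3.e-04 -3.e-04 -1.e+00]
target [664.3 154.9 170. ] tool shift [0.1 0.  2.4]
1.545 y -6.9 z -3.3
1.49 y -7.0 z -2.9
1.435 y -7.2 z -2.5
1.38 y -7.3 z -2.1
1.325 y -7.4 z -1.7
1.27 y -7.5 z -1.3
1.215 y -7.6 z -0.9
1.16 y -7.6 z -0.5
1.105 y -7.6 z -0.1
1.05 y -7.6 z 0.3
0.995 y -7.6 z 0.8
0.94 y -7.5 z 1.2
0.885 y -7.5 z 1.6
0.83 y -7.4 z 2.0
0.775 y -7.2 z 2.4
0.72 y -7.1 z 2.8
0.665 y -6.9 z 3.2
0.61 y -6.7 z 3.6
0.555 y -6.5 z 3.9
0.5 y -6.3 z 4.3
0.445 y -6.1 z 4.6
0.39 y -5.8 z 4.9
0.335 y -5.5 z 5.3
0.28 y -5.2 z 5.6
```

Gripped. I swing the lid down along the bar's arc, half at a time.

```bash
python3 -m creep '[{"grip":5,"linear":[0,-6.9,-3.3],"rot":[0,0,0]},{"grip":5,"linear":[0,-7,-2.9],"rot":[0,0,0]},{"grip":5,"linear":[0,-7.2,-2.5],"rot":[0,0,0]},{"grip":5,"linear":[0,-7.3,-2.1],"rot":[0,0,0]},{"grip":5,"linear":[0,-7.4,-1.7],"rot":[0,0,0]},{"grip":5,"linear":[0,-7.5,-1.3],"rot":[0,0,0]},{"grip":5,"linear":[0,-7.6,-0.9],"rot":[0,0,0]},{"grip":5,"linear":[0,-7.6,-0.5],"rot":[0,0,0]},{"grip":5,"linear":[0,-7.6,-0.1],"rot":[0,0,0]},{"grip":5,"linear":[0,-7.6,0.3],"rot":[0,0,0]},{"grip":5,"linear":[0,-7.6,0.8],"rot":[0,0,0]},{"grip":5,"linear":[0,-7.5,1.2],"rot":[0,0,0]}]'
cat > ang.py <<'E'
from st import *
def ang():
    s,R=show(); p=s["eef_pos"]-R[:,2]*19
    d=p[:2]-J;c,q=np.cos(TH),np.sin(TH);x=c*d[0]+q*d[1]-65;y=-q*d[0]+c*d[1];z=p[2]-66
    a=np.arctan2(z,-x)-np.arctan2(60,125)
    print("lid angle",round(a,3),"radius",round(np.hypot(x,z),1),"y",round(y,1),"bar off",round(x,1),round(z,1))
    return a
if __name__=="__main__":
    ang()
E
python3 ang.py
python3 - <<'E'
from rig import imaging
import cv2,numpy as np
c=imaging.camera_params("scene");p,d=imaging.capture("scene"); cv2.imwrite("pics/s6.png",cv2.resize(p[80:240,170:360,::-1],None,fx=3.5,fy=3.5))
E
```

```text
time_s: 8.37
eef_pos: [578.5, 135.4, 186.3]
ee_rot: [0.002, 0.625, 0.78, 0.002]
force: [2.9, 0.9, 5.1]
grip_width: 0.104
t 8.37 tcp [578.5 135.4 186.3] F [2.9 0.9 5.1] g 8.9 q [ 0.03  0.5   1.35  0.    1.29 -0.19]
psi 1.7907 zaxis [ 5.9e-03  4.0e-04 -1.0e+00]
lid angle 0.949 radius 141.4 y -0.3 bar off -24.5 139.3
```

View pics/s6.png

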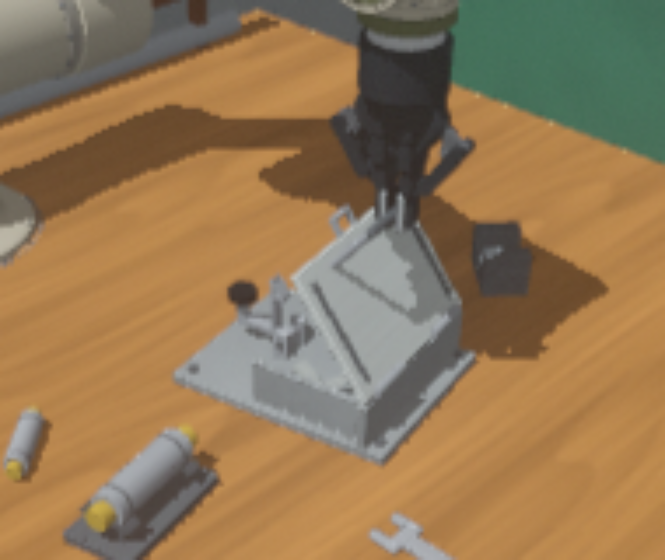

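The scene shows the lid about 0.95 rad open at crop (390,280), held in the fingers. I continue down to a gap of about 35 mm.

```bash
python3 -m creep '[{"grip":5,"linear":[0,-7.5,1.6],"rot":[0,0,0]},{"grip":5,"linear":[0,-7.4,2],"rot":[0,0,0]},{"grip":5,"linear":[0,-7.2,2.4],"rot":[0,0,0]},{"grip":5,"linear":[0,-7.1,2.8],"rot":[0,0,0]},{"grip":5,"linear":[0,-6.9,3.2],"rot":[0,0,0]},{"grip":5,"linear":[0,-6.7,3.6],"rot":[0,0,0]},{"grip":5,"linear":[0,-6.5,3.9],"rot":[0,0,0]},{"grip":5,"linear":[0,-6.3,4.3],"rot":[0,0,0]},{"grip":5,"linear":[0,-6.1,4.6],"rot":[0,0,0]},{"grip":5,"linear":[0,-5.8,4.9],"rot":[0,0,0]},{"grip":5,"linear":[0,-5.3,5],"rot":[0,0,0]},{"grip":5,"linear":[0,0,0],"rot":[0,0,0]}]'
python3 ang.py
python3 - <<'E'
from rig import imaging
from st import *
import cv2,numpy as np
c=imaging.camera_params("scene");p,d=imaging.capture("scene"); cv2.imwrite("pics/s7.png",cv2.resize(p[80:240,170:360,::-1],None,fx=3.5,fy=3.5))
K,R,t=c["intrinsics"],c["R"],c["t"]
v,u=np.mgrid[0:384,0:512];P=(np.stack([(u-K[0,2])*d/K[0,0],(v-K[1,2])*d/K[1,1],d],-1)-t)@R
Q=P-np.array([J[0],J[1],0]);cc,s=np.cos(TH),np.sin(TH);X=Q[...,0]*cc+Q[...,1]*s;Y=-Q[...,0]*s+Q[...,1]*cc;Z=Q[...,2]
m=(X>-40)&(X<60)&(Y>-92)&(Y<-50)&(Z>66)&(Z<140)
k=np.polyfit(X[m],Z[m],1);print(m.sum(),"lid slope angle",-np.arctan(k[0]),"resid",np.std(Z[m]-np.polyval(k,X[m])))
E
```

```text
time_s: 9.42
eef_pos: [505.8, 119.1, 145.1]
ee_rot: [-0.0, 0.625, 0.78, -0.001]
force: [3.7, -1.8, 0.7]
grip_width: 0.101
t 9.42 tcp [505.8 119.1 145.1] F [ 3.7 -1.8  0.7] g 8.6 q [ 0.01  0.39  1.63 -0.    1.12 -0.21]
psi 1.7908 zaxis [-1.4e-03 -7.0e-04 -1.0e+00]
lid angle 0.334 radius 139.3 y -0.3 bar off -98.9 98.1
317 lid slope angle 0.35760689277844715 resid 3.6664463531795817
```

View pics/s7.png

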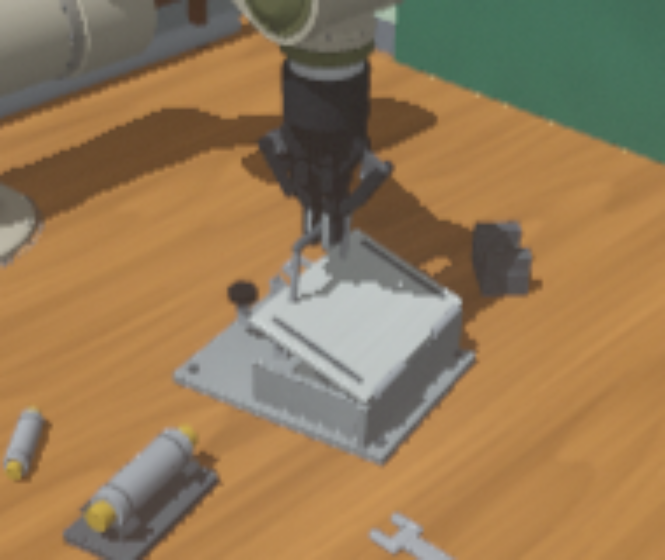

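```bash
python3 -m creep '[{"grip":5,"linear":[0,-2.4,2.4],"rot":[0,0,0]},{"grip":5,"linear":[0,-2.2,2.4],"rot":[0,0,0]},{"grip":5,"linear":[0,0,0],"rot":[0,0,0]},{"grip":5,"linear":[0,0,0],"rot":[0,0,0]}]'
python3 ang.py
python3 - <<'E'
from rig import imaging
from st import *
import cv2,numpy as np
for n in("scene","top"):
    c=imaging.camera_params(n);p,d=imaging.capture(n)
    K,R,t=c["intrinsics"],c["R"],c["t"]
    v,u=np.mgrid[0:384,0:512];P=(np.stack([(u-K[0,2])*d/K[0,0],(v-K[1,2])*d/K[1,1],d],-1)-t)@R
    Q=P-np.array([J[0],J[1],0]);cc,s=np.cos(TH),np.sin(TH);X=Q[...,0]*cc+Q[...,1]*s;Y=-Q[...,0]*s+Q[...,1]*cc;Z=Q[...,2]
    for yr in((-90,-60),(50,90)):
        m=(X>-50)&(X<50)&(Y>yr[0])&(Y<yr[1])&(Z>66)&(Z<125)
        if m.sum()<20: continue
        k=np.polyfit(X[m],Z[m],1);r=Z-np.polyval(k,X);m&=abs(r)<5;k=np.polyfit(X[m],Z[m],1)
        print(n,m.sum(),"angle",-np.arctan(k[0]),"Z at x=-53",np.polyval(k,-53))
E
```

```text
time_s: 9.8
eef_pos: [502.2, 118.3, 141.0]
ee_rot: [-0.0, 0.625, 0.78, -0.0]
force: [1.3, -4.8, 3.2]
grip_width: 0.102
t 9.8 tcp [502.2 118.3 141. ] F [ 1.3 -4.8  3.2] g 8.7 q [ 0.    0.38  1.65 -0.    1.11 -0.22]
psi 1.7908 zaxis [-4.e-04 -5.e-04 -1.e+00]
lid angle 0.294 radius 139.2 y -0.3 bar off -102.6 94.0
scene 217 angle 0.30397777751991456 Z at x=-53 104.88873167528257
scene 217 angle 0.30402660537991866 Z at x=-53 104.52282449616939
top 437 angle 0.30023122349636805 Z at x=-53 107.20555523348348
top 27 angle 0.3048602282396538 Z at x=-53 106.63734962667534
```

Depth from both cameras puts the lid at 0.30 rad, a front-edge gap of about 35–37 mm. Now I lead it slowly back up, in hand.

Run:
```python
import numpy as np
f=lambda a:np.array([-125*np.cos(a)+60*np.sin(a),125*np.sin(a)+60*np.cos(a)])
A=np.linspace(.297,1.6,49);p=np.array([f(a) for a in A]);d=np.diff(p,axis=0)
for i in range(0,48,4): print(i,"y",d[i:i+4,0].mean().round(2),"z",(-d[i:i+4,1].mean()).round(2))
```

```text
0 y 2.7 z -2.62
4 y 2.96 z -2.32
8 y 3.2 z -1.98
12 y 3.39 z -1.62
16 y 3.55 z -1.25
20 y 3.66 z -0.85
24 y 3.73 z -0.45
28 y 3.76 z -0.04
32 y 3.74 z 0.36
36 y 3.68 z 0.77
40 y 3.58 z 1.16
44 y 3.43 z 1.54
```

```bash
python3 -m creep '[{"grip":5,"linear":[0,2.7,-2.6],"rot":[0,0,0]},{"grip":5,"linear":[0,2.7,-2.6],"rot":[0,0,0]},{"grip":5,"linear":[0,2.7,-2.6],"rot":[0,0,0]},{"grip":5,"linear":[0,2.7,-2.6],"rot":[0,0,0]},{"grip":5,"linear":[0,3,-2.3],"rot":[0,0,0]},{"grip":5,"linear":[0,3,-2.3],"rot":[0,0,0]},{"grip":5,"linear":[0,3,-2.3],"rot":[0,0,0]},{"grip":5,"linear":[0,3,-2.3],"rot":[0,0,0]},{"grip":5,"linear":[0,3.2,-2],"rot":[0,0,0]},{"grip":5,"linear":[0,3.2,-2],"rot":[0,0,0]},{"grip":5,"linear":[0,3.2,-2],"rot":[0,0,0]},{"grip":5,"linear":[0,3.2,-2],"rot":[0,0,0]}]'; python3 ang.py
python3 -m creep '[{"grip":5,"linear":[0,3.4,-1.6],"rot":[0,0,0]},{"grip":5,"linear":[0,3.4,-1.6],"rot":[0,0,0]},{"grip":5,"linear":[0,3.4,-1.6],"rot":[0,0,0]},{"grip":5,"linear":[0,3.4,-1.6],"rot":[0,0,0]},{"grip":5,"linear":[0,3.5,-1.2],"rot":[0,0,0]},{"grip":5,"linear":[0,3.5,-1.2],"rot":[0,0,0]},{"grip":5,"linear":[0,3.5,-1.2],"rot":[0,0,0]},{"grip":5,"linear":[0,3.5,-1.2],"rot":[0,0,0]},{"grip":5,"linear":[0,3.6,-0.8],"rot":[0,0,0]},{"grip":5,"linear":[0,3.7,-0.8],"rot":[0,0,0]},{"grip":5,"linear":[0,3.7,-0.8],"rot":[0,0,0]},{"grip":5,"linear":[0,3.7,-0.8],"rot":[0,0,0]}]'; python3 ang.py
```

```text
time_s: 10.9
eef_pos: [536.7, 126.3, 168.7]
ee_rot: [-0.001, 0.625, 0.78, -0.001]
force: [-0.0, -4.2, 1.4]
grip_width: 0.106
t 10.9 tcp [536.7 126.3 168.7] F [-0.  -4.2  1.4] g 9.1 q [ 0.02  0.43  1.51 -0.    1.21 -0.2 ]
psi 1.7909 zaxis [-1.8e-03 -2.0e-04 -1.0e+00]
lid angle 0.619 radius 139.0 y 0.0 bar off -67.1 121.7
time_s: 11.9
eef_pos: [578.6, 135.8, 183.1]
ee_rot: [-0.0, 0.625, 0.78, 0.0]
force: [-0.7, -0.0, -0.6]
grip_width: 0.104
t 11.9 tcp [578.6 135.8 183.1] F [-0.7 -0.  -0.6] g 8.9 q [ 0.03  0.5   1.35  0.    1.29 -0.19]
psi 1.7909 zaxis [-4.e-04  3.e-04 -1.e+00]
lid angle 0.947 radius 138.2 y 0.1 bar off -24.2 136.1
```

```bash
python3 -m creep '[{"grip":5,"linear":[0,3.7,-0.5],"rot":[0,0,0]},{"grip":5,"linear":[0,3.7,-0.5],"rot":[0,0,0]},{"grip":5,"linear":[0,3.7,-0.5],"rot":[0,0,0]},{"grip":5,"linear":[0,3.7,-0.4],"rot":[0,0,0]},{"grip":5,"linear":[0,3.8,0],"rot":[0,0,0]},{"grip":5,"linear":[0,3.8,0],"rot":[0,0,0]},{"grip":5,"linear":[0,3.8,0],"rot":[0,0,0]},{"grip":5,"linear":[0,3.8,0],"rot":[0,0,0]},{"grip":5,"linear":[0,3.7,0.4],"rot":[0,0,0]},{"grip":5,"linear":[0,3.7,0.4],"rot":[0,0,0]},{"grip":5,"linear":[0,3.7,0.4],"rot":[0,0,0]},{"grip":5,"linear":[0,3.7,0.4],"rot":[0,0,0]}]'; python3 ang.py
python3 -m creep '[{"grip":5,"linear":[0,3.7,0.8],"rot":[0,0,0]},{"grip":5,"linear":[0,3.7,0.8],"rot":[0,0,0]},{"grip":5,"linear":[0,3.7,0.8],"rot":[0,0,0]},{"grip":5,"linear":[0,3.7,0.8],"rot":[0,0,0]},{"grip":5,"linear":[0,3.6,1.1],"rot":[0,0,0]},{"grip":5,"linear":[0,3.6,1.1],"rot":[0,0,0]},{"grip":5,"linear":[0,3.6,1.1],"rot":[0,0,0]},{"grip":5,"linear":[0,3.6,1.1],"rot":[0,0,0]},{"grip":5,"linear":[0,3.4,1.5],"rot":[0,0,0]},{"grip":5,"linear":[0,3.4,1.5],"rot":[0,0,0]},{"grip":5,"linear":[0,3.4,1.5],"rot":[0,0,0]},{"grip":5,"linear":[0,3.4,1.5],"rot":[0,0,0]}]'; python3 ang.py
```

```text
time_s: 12.9
eef_pos: [622.2, 145.5, 183.1]
ee_rot: [-0.0, 0.625, 0.78, -0.0]
force: [-1.8, 2.9, -0.7]
grip_width: 0.101
t 12.9 tcp [622.2 145.5 183.1] F [-1.8  2.9 -0.7] g 8.6 q [ 0.05  0.6   1.19  0.    1.35 -0.17]
psi 1.7909 zaxis [-7.e-04  1.e-04 -1.e+00]
lid angle 1.273 radius 137.7 y 0.0 bar off 20.5 136.1
time_s: 13.9
eef_pos: [664.0, 154.7, 169.7]
ee_rot: [-0.0, 0.625, 0.78, -0.0]
force: [-3.3, 2.8, 9.2]
grip_width: 0.102
t 13.9 tcp [664.  154.7 169.7] F [-3.3  2.8  9.2] g 8.7 q [ 0.06  0.71  1.03 -0.    1.4  -0.16]
psi 1.7908 zaxis [-4.e-04 -1.e-04 -1.e+00]
lid angle 1.599 radius 138.1 y -0.1 bar off 63.3 122.7
```

The arm reads lid angle 1.60. I give a small extra nudge into the stop, release, rise and look.

```bash
python3 -m creep '[{"grip":5,"linear":[0,1,-1],"rot":[0,0,0]},{"grip":5,"linear":[0,0.6,-0.8],"rot":[0,0,0]},{"grip":5,"linear":[0,0,0],"rot":[0,0,0]},{"grip":5,"linear":[0,0,0],"rot":[0,0,0]}]';python3 ang.py
python3 -m creep '[{"grip":40,"linear":[0,-1,0],"rot":[0,0,0]},{"grip":40,"linear":[0,0,0],"rot":[0,0,0]},{"grip":40,"linear":[0,0,0],"rot":[0,0,0]},{"grip":40,"linear":[0,0,-12],"rot":[0,0,0]},{"grip":40,"linear":[0,0,-25],"rot":[0,0,0]},{"grip":40,"linear":[0,0,-28],"rot":[0,0,0]},{"grip":40,"linear":[0,0,-28],"rot":[0,0,0]},{"grip":40,"linear":[0,0,-7],"rot":[0,0,0]},{"grip":40,"linear":[0,0,0],"rot":[0,0,0]}]'
python3 - <<'E'
from rig import imaging
from st import *
import cv2
c=imaging.camera_params("wrist");p,d=imaging.capture("wrist"); cv2.imwrite("pics/w8.png",p[:,:,::-1])
np.savez("w8.npz",p=p,d=d,K=c["intrinsics"],R=c["R"],t=c["t"])
from h import *
z=load("w8.npz");print("pred bar ends",proj(z,jig(128.6,45,189)),proj(z,jig(128.6,-45,189)))
show()
E
```

```text
time_s: 14.23
eef_pos: [663.9, 154.8, 170.0]
ee_rot: [-0.002, 0.625, 0.78, -0.002]
force: [-7.7, 2.6, -4.0]
grip_width: 0.104
t 14.23 tcp [663.9 154.8 170. ] F [-7.7  2.6 -4. ] g 8.8 q [ 0.06  0.72  1.03 -0.    1.4  -0.16]
psi 1.7908 zaxis [-0.0061 -0.001  -1.    ]
lid angle 1.599 radius 138.3 y -0.0 bar off 63.3 123.0
time_s: 14.98
eef_pos: [665.2, 154.6, 274.4]
ee_rot: [0.002, 0.625, 0.78, 0.002]
force: [-0.5, -0.4, -0.2]
grip_width: 0.472
pred bar ends [254.58791383 143.79773653] [254.82781122 256.09505533]
t 15.03 tcp [664.7 154.6 272. ] F [ 0.4  0.1 -0.6] g 40.3 q [ 0.06  0.67  0.85 -0.    1.62 -0.16]
psi 1.7904 zaxis [ 1.7e-03 -2.0e-04 -1.0e+00]
```

View pics/w8.png

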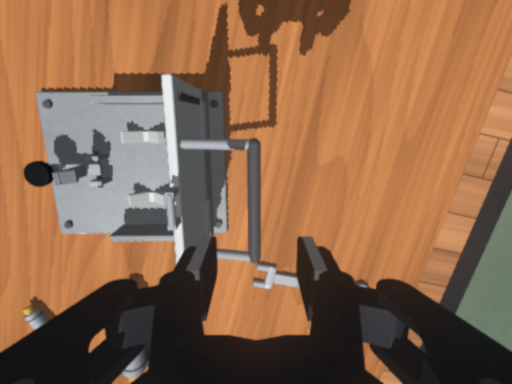

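The bar is again at column 254, rows 144–258, matching the open-stop prediction. I go to the cartridge, stopping a bit short so that the wrist camera sees it.

```bash
python3 -m creep '[{"grip":40,"linear":[-26,-15,0],"rot":[0,0,0]},{"grip":70,"linear":[-26,-15,0],"rot":[0,0,0]},{"grip":70,"linear":[-26,-15,0],"rot":[0,0,0]},{"grip":70,"linear":[-26,-15,0],"rot":[0,0,0]},{"grip":70,"linear":[-26,-15,0],"rot":[0,0,0]},{"grip":70,"linear":[-26,-15,0],"rot":[0,0,0]},{"grip":70,"linear":[-26,-15,5],"rot":[0,0,0]},{"grip":70,"linear":[-26,-15,10],"rot":[0,0,0]},{"grip":70,"linear":[-26,-15,20],"rot":[0,0,0]},{"grip":70,"linear":[-26,-15,20],"rot":[0,0,0]},{"grip":70,"linear":[-26,-15,20],"rot":[0,0,-0.02]},{"grip":70,"linear":[-26,-15,0],"rot":[0,0,0]}]'
python3 -m creep '[{"grip":70,"linear":[0,0,0],"rot":[0,0,0]},{"grip":70,"linear":[0,0,0],"rot":[0,0,0]}]'
python3 - <<'E'
from rig import imaging
from st import *
import cv2
show()
c=imaging.camera_params("wrist");p,d=imaging.capture("wrist"); cv2.imwrite("pics/w9.png",p[:,:,::-1])
np.savez("w9.npz",p=p,d=d,K=c["intrinsics"],R=c["R"],t=c["t"])
from h import *
z=load("w8.npz")
for y in(40,-40):
  print("pred saddle",[proj(z,jig(-10+x,y,35)).round(1) for x in(-27,27)])
E
```

```text
time_s: 16.03
eef_pos: [554.6, -189.4, 190.8]
ee_rot: [-0.005, 0.617, 0.787, -0.001]
force: [-0.3, 0.2, -0.9]
grip_width: 0.822
time_s: 16.2
eef_pos: [556.5, -190.0, 195.0]
ee_rot: [-0.001, 0.618, 0.786, -0.0]
force: [0.0, -0.0, 0.4]
grip_width: 0.817
t 16.2 tcp [ 556.5 -190.   195. ] F [ 0.  -0.   0.4] g 69.7 q [-0.53  0.48  1.35  0.    1.31 -0.77]
psi 1.8082 zaxis [-0.0024  0.0014 -1.    ]
pred saddle [array([118.9, 136.6]), array([163.2, 136.5])]
pred saddle [array([126.3, 199.8]), array([168.3, 199.7])]
```

View pics/w9.png

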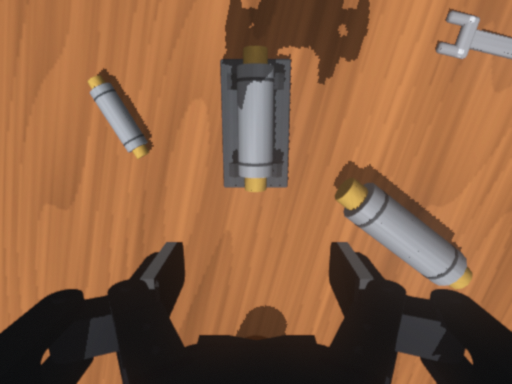

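The wrist view shows the cartridge on its rest with plugs at (256,53) and (256,184), the small decoy at (120,118) and the large one at (405,235). Middle-sized confirmed; now measure.

Run:
```python
from h import *
from st import *
z=load("w9.npz");p=z["p"];hsv=cv2.cvtColor(p,cv2.COLOR_RGB2HSV);P=cloud(z)
m=cv2.inRange(hsv,(18,120,40),(32,255,255))
k,l,st,ce=cv2.connectedComponentsWithStats(m);ends=[]
for i in range(1,k):
    if st[i,4]>60: print(ce[i].round(1),st[i],onplane(z,*ce[i],38).round(1))
# cylinder edges rows 80..160: grey bright in 225..290
cs=[]
for r in range(90,152,10):
    row=p[r,215:300].astype(int).sum(1);w=np.where(row>330)[0]+215
    print(r,w.min(),w.max()); cs.append((r,(w.min()+w.max())/2))
m=(P[...,2]>46)&(P[...,2]<62)&(P[...,0]>480)&(P[...,0]<600)&(P[...,1]>-210)&(P[...,1]<-60)&(np.mgrid[0:384,0:512][0]<200)
q=P[m];print("top strip",len(q),cv2.minAreaRect(q[:,:2].astype(np.float32)),q[:,2].max())
vx,vy,x0,y0=cv2.fitLine(q[:,:2].astype(np.float32),cv2.DIST_L2,0,.01,.01).ravel();print("axis dir yaw",np.arctan2(-vx*np.sign(vy),abs(vy)),x0,y0)
```

```text
[254.9  54.3] [243  46  24  17 381] [526.9 -74.9  38. ]
[95.  80.9] [ 88  76  16  12 125] [ 389.6 -131.1   38. ]
[140.1 151.2] [133 145  15  14 130] [ 438.7 -185.2   38. ]
[254.9 184.6] [245 179  21  13 255] [ 554.8 -191.2   38. ]
[352.2 195. ] [336 179  32  31 586] [ 652.6 -178.5   38. ]
[462.7 280.3] [450 268  22  21 197] [ 799.5 -241.5   38. ]
90 215 299
100 215 299
110 215 299
120 215 299
130 215 299
140 215 299
150 215 299
top strip 3984 ((540.9244995117188, -132.73841857910156), (30.388092041015625, 129.27987670898438), 13.60881519317627) 56.33330121947223
axis dir yaw 0.23630328 540.28784 -129.6859
```

```bash
python3 -c "
from st import *
show([541,-132.5,20],np.pi/2+.2375)"
```

```text
t 16.25 tcp [ 557.  -189.   195.6] F [-0.1 -0.4  0.5] g 69.9 q [-0.53  0.48  1.35  0.    1.31 -0.77]
psi 1.8099 zaxis [-0.0014  0.001  -1.    ]
target [ 541.  -132.5   20. ] tool shift [ 58.4  -2.  175.7]
rotz 0.0016
```

```bash
python3 -m creep '[{"grip":70,"linear":[20,-1,5],"rot":[0,0,0]},{"grip":70,"linear":[25,-1,15],"rot":[0,0,0]},{"grip":70,"linear":[13.5,0,25],"rot":[0,0,0]},{"grip":70,"linear":[0,0,30],"rot":[0,0,0]},{"grip":70,"linear":[0,0,20],"rot":[0,0,0]},{"grip":70,"linear":[0,0,0],"rot":[0,0,0]},{"grip":70,"linear":[0,0,0],"rot":[0,0,0]}]'
python3 - <<'E'
from rig import imaging
from st import *
import cv2
show([541,-132.5,20],np.pi/2+.2375)
p,d=imaging.capture("wrist"); cv2.imwrite("pics/w10.png",p[:,:,::-1])
E
```

```text
time_s: 16.83
eef_pos: [541.5, -131.7, 101.5]
ee_rot: [-0.001, 0.617, 0.787, -0.0]
force: [1.0, -0.3, 0.4]
grip_width: 0.822
t 16.83 tcp [ 541.5 -131.7  101.5] F [ 1.  -0.3  0.4] g 70.2 q [-0.45  0.52  1.56  0.    1.07 -0.69]
psi 1.8122 zaxis [-1.2e-03  6.0e-04 -1.0e+00]
target [ 541.  -132.5   20. ] tool shift [-0.7 -0.6 81.5]
rotz 0.0039
```

View pics/w10.png

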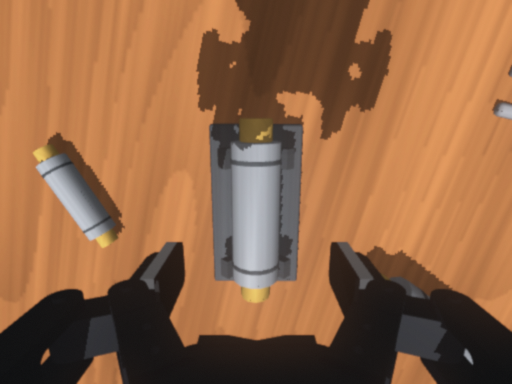

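The cylinder (col 257) is centred between the fingers (183 and 331). I descend and grip.

```bash
python3 -m creep '[{"grip":70,"linear":[-0.7,-0.6,20],"rot":[0,0,0.004]},{"grip":70,"linear":[0,0,25],"rot":[0,0,0]},{"grip":70,"linear":[0,0,20],"rot":[0,0,0]},{"grip":70,"linear":[0,0,10],"rot":[0,0,0]},{"grip":70,"linear":[0,0,6.5],"rot":[0,0,0]},{"grip":50,"linear":[0,0,0],"rot":[0,0,0]},{"grip":28,"linear":[0,0,0],"rot":[0,0,0]},{"grip":28,"linear":[0,0,0],"rot":[0,0,0]},{"grip":28,"linear":[0,0,0],"rot":[0,0,0]},{"grip":28,"linear":[0,0,0],"rot":[0,0,0]},{"grip":28,"linear":[0,0,0],"rot":[0,0,0]}]' 60
python3 -c "
from st import *
show()"
```

```text
time_s: 17.8
eef_pos: [541.3, -134.0, 21.8]
ee_rot: [0.001, 0.619, 0.786, -0.0]
force: [-4.6, -1.4, 6.6]
grip_width: 0.376
t 17.8 tcp [ 541.3 -134.    21.8] F [-4.6 -1.4  6.6] g 32.1 q [-0.45  0.63  1.61 -0.    0.9  -0.69]
psi 1.8072 zaxis [ 7.0e-04 -1.1e-03 -1.0e+00]
```

Gripped at 32 mm. I lift gently.

```bash
python3 -m creep '[{"grip":28,"linear":[0,0,-3],"rot":[0,0,0]},{"grip":28,"linear":[0,0,-6],"rot":[0,0,0]},{"grip":28,"linear":[0,0,-12],"rot":[0,0,0]},{"grip":28,"linear":[0,0,-20],"rot":[0,0,0]},{"grip":28,"linear":[0,0,-25],"rot":[0,0,0]},{"grip":28,"linear":[0,0,-25],"rot":[0,0,0]},{"grip":28,"linear":[0,0,-25],"rot":[0,0,0]},{"grip":28,"linear":[0,0,-12],"rot":[0,0,0]},{"grip":28,"linear":[0,0,-5],"rot":[0,0,0]},{"grip":28,"linear":[0,0,0],"rot":[0,0,0]}]'
python3 - <<'E'
from rig import imaging
from st import *
import cv2
show(jig(-10,0,140),np.pi/2+TH)
c=imaging.camera_params("wrist");p,d=imaging.capture("wrist"); cv2.imwrite("pics/w11.png",p[:,:,::-1])
np.savez("w11.npz",p=p,d=d,K=c["intrinsics"],R=c["R"],t=c["t"])
E
```

```text
time_s: 18.63
eef_pos: [541.5, -133.7, 154.7]
ee_rot: [0.001, 0.619, 0.785, 0.0]
force: [-0.4, -0.2, -4.1]
grip_width: 0.375
t 18.63 tcp [ 541.5 -133.7  154.7] F [-0.4 -0.2 -4.1] g 32.0 q [-0.45  0.45  1.51  0.    1.18 -0.69]
psi 1.8069 zaxis [ 0.0022 -0.001  -1.    ]
target [529.  124.6 140. ] tool shift [254.1  48.3  14.5]
rotz 0.0161
```

View pics/w11.png

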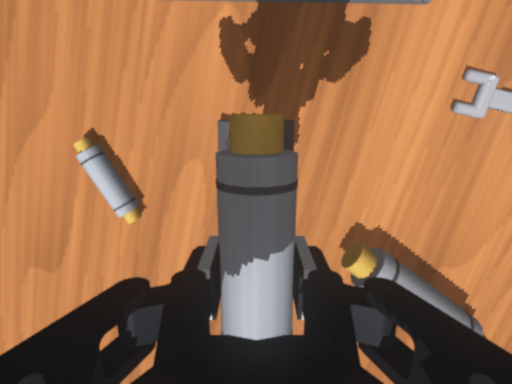

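The cartridge is held level between the pads and the wrist force reads about 4 N down. I carry it over the jig.

```bash
python3 -m creep '[{"grip":28,"linear":[10,2,0],"rot":[0,0,0]},{"grip":28,"linear":[18,3.4,0],"rot":[0,0,0]},{"grip":28,"linear":[24,4.5,0],"rot":[0,0,0]},{"grip":28,"linear":[27,5.1,0],"rot":[0,0,0]},{"grip":28,"linear":[27,5.1,0],"rot":[0,0,0]},{"grip":28,"linear":[27,5.1,0],"rot":[0,0,0]},{"grip":28,"linear":[27,5.1,0],"rot":[0,0,0]},{"grip":28,"linear":[27,5.1,0],"rot":[0,0,0]},{"grip":28,"linear":[26,5,0],"rot":[0,0,0]},{"grip":28,"linear":[20,3.8,0],"rot":[0,0,0]},{"grip":28,"linear":[14,2.7,0],"rot":[0,0,0]},{"grip":28,"linear":[7,1.3,0],"rot":[0,0,0.016]}]'
python3 -m creep '[{"grip":28,"linear":[0,0,0],"rot":[0,0,0]},{"grip":28,"linear":[0,0,0],"rot":[0,0,0]},{"grip":28,"linear":[0,0,0],"rot":[0,0,0]}]'
python3 - <<'E'
from rig import imaging
from st import *
import cv2
show(jig(-10,0,22),np.pi/2+TH)
c=imaging.camera_params("wrist");p,d=imaging.capture("wrist"); cv2.imwrite("pics/w12.png",p[:,:,::-1])
np.savez("w12.npz",p=p,d=d,K=c["intrinsics"],R=c["R"],t=c["t"])
from h import *
z=load("w12.npz")
print("pred saddle",[proj(z,jig(-10+x,40,35)).round(1) for x in(-27,27)],"btn",proj(z,jig(-125,0,65)))
E
```

```text
time_s: 19.68
eef_pos: [527.3, 127.2, 152.0]
ee_rot: [-0.001, 0.624, 0.781, -0.001]
force: [-0.1, -0.3, -3.9]
grip_width: 0.375
time_s: 19.93
eef_pos: [528.3, 124.4, 152.6]
ee_rot: [-0.0, 0.625, 0.781, -0.0]
force: [0.3, -0.1, -4.3]
grip_width: 0.379
t 19.93 tcp [528.3 124.4 152.6] F [ 0.3 -0.1 -4.3] g 32.4 q [ 0.02  0.42  1.55 -0.    1.16 -0.2 ]
psi 1.7909 zaxis [-1.2e-03 -1.0e-04 -1.0e+00]
target [529.  124.6  22. ] tool shift [1.000e-01 1.000e+00 1.306e+02]
rotz 0.0001
pred saddle [array([225.4, 147. ]), array([289.7, 147. ])] btn [110.1886163  202.61022701]
```

View pics/w12.png

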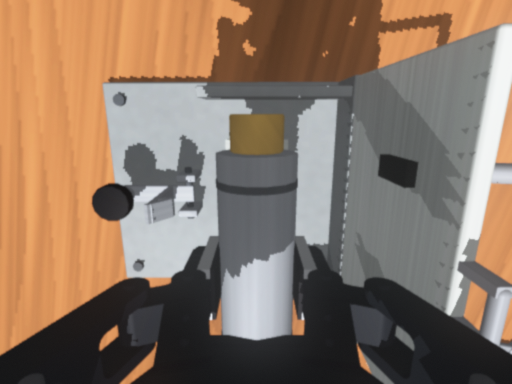

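The button at (112,202) matches its prediction of (110,202), the cradle is clear beneath and the lid is open at right. I lower it.

```bash
python3 -m creep '[{"grip":28,"linear":[0,0.7,10],"rot":[0,0,0]},{"grip":28,"linear":[0,0,20],"rot":[0,0,0]},{"grip":28,"linear":[0,0,20],"rot":[0,0,0]},{"grip":28,"linear":[0,0,20],"rot":[0,0,0]},{"grip":28,"linear":[0,0,20],"rot":[0,0,0]},{"grip":28,"linear":[0,0,14],"rot":[0,0,0]},{"grip":28,"linear":[0,0,8],"rot":[0,0,0]},{"grip":28,"linear":[0,0,5],"rot":[0,0,0]},{"grip":28,"linear":[0,0,4],"rot":[0,0,0]},{"grip":28,"linear":[0,0,0],"rot":[0,0,0]},{"grip":28,"linear":[0,0,0],"rot":[0,0,0]}]'
python3 -m creep '[{"grip":28,"linear":[0,0,2.5],"rot":[0,0,0]},{"grip":28,"linear":[0,0,2.5],"rot":[0,0,0]},{"grip":28,"linear":[0,0,2],"rot":[0,0,0]},{"grip":28,"linear":[0,0,1],"rot":[0,0,0]},{"grip":28,"linear":[0,0,0],"rot":[0,0,0]},{"grip":28,"linear":[0,0,0],"rot":[0,0,0]}]'
python3 -c "
from st import *
show(jig(-10,0,22))"
```

```text
time_s: 20.9
eef_pos: [529.6, 124.7, 32.7]
ee_rot: [0.0, 0.625, 0.78, 0.0]
force: [-0.1, 0.1, -3.9]
grip_width: 0.376
time_s: 21.4
eef_pos: [529.3, 124.8, 24.2]
ee_rot: [-0.0, 0.625, 0.78, 0.0]
force: [0.4, -0.3, -4.5]
grip_width: 0.377
t 21.4 tcp [529.3 124.8  24.2] F [ 0.4 -0.3 -4.5] g 32.2 q [ 0.02  0.6   1.66  0.    0.88 -0.2 ]
psi 1.7908 zaxis [-0.  0. -1.]
target [529.  124.6  22. ] tool shift [-0.1 -0.3  2.2]
```

Not yet in contact. I go down in millimetre steps until it bears.

```bash
python3 -m creep '[{"grip":28,"linear":[0,0,1],"rot":[0,0,0]},{"grip":28,"linear":[0,0,0.8],"rot":[0,0,0]},{"grip":28,"linear":[0,0,0],"rot":[0,0,0]},{"grip":28,"linear":[0,0,0],"rot":[0,0,0]}]'
python3 -m creep '[{"grip":28,"linear":[0,0,1],"rot":[0,0,0]},{"grip":28,"linear":[0,0,0],"rot":[0,0,0]},{"grip":28,"linear":[0,0,0],"rot":[0,0,0]}]'
```

```text
time_s: 21.73
eef_pos: [529.4, 124.8, 23.1]
ee_rot: [0.0, 0.625, 0.781, 0.0]
force: [-2.6, -0.3, 6.2]
grip_width: 0.384
time_s: 21.98
eef_pos: [529.5, 124.8, 23.0]
ee_rot: [0.0, 0.625, 0.781, 0.0]
force: [-8.7, -1.5, 15.6]
grip_width: 0.38
```

It is bearing on the saddles. I release and rise.

```bash
python3 -m creep '[{"grip":28,"linear":[0,-0.5,-1],"rot":[0,0,0]},{"grip":36,"linear":[0,0,0],"rot":[0,0,0]},{"grip":45,"linear":[0,0,0],"rot":[0,0,0]},{"grip":60,"linear":[0,0,0],"rot":[0,0,0]},{"grip":60,"linear":[0,0,0],"rot":[0,0,0]},{"grip":60,"linear":[0,0,-5],"rot":[0,0,0]},{"grip":60,"linear":[0,0,-15],"rot":[0,0,0]},{"grip":60,"linear":[0,0,-30],"rot":[0,0,0]},{"grip":60,"linear":[0,0,-40],"rot":[0,0,0]},{"grip":60,"linear":[0,0,-40],"rot":[0,0,0]},{"grip":60,"linear":[0,0,-35],"rot":[0,0,0]},{"grip":60,"linear":[0,0,-35],"rot":[0,0,0]}]'
python3 -m creep '[{"grip":40,"linear":[0,0,-32],"rot":[0,0,0]},{"grip":40,"linear":[0,0,0],"rot":[0,0,0]},{"grip":40,"linear":[0,0,0],"rot":[0,0,0]}]'
python3 - <<'E'
from rig import imaging
from st import *
import cv2
show(jig(128.6,0,256),np.pi/2+TH)
c=imaging.camera_params("wrist");p,d=imaging.capture("wrist"); cv2.imwrite("pics/w13.png",p[:,:,::-1])
np.savez("w13.npz",p=p,d=d,K=c["intrinsics"],R=c["R"],t=c["t"])
from h import *
z=load("w13.npz");print([proj(z,jig(-10,y,38)).round(1) for y in(-65,0,65)])
E
```

```text
time_s: 22.98
eef_pos: [528.5, 124.7, 224.9]
ee_rot: [0.0, 0.625, 0.78, 0.0]
force: [-0.2, -0.6, -0.3]
grip_width: 0.703
time_s: 23.23
eef_pos: [529.2, 124.7, 256.0]
ee_rot: [0.001, 0.625, 0.78, 0.001]
force: [-0.2, 0.8, -1.7]
grip_width: 0.464
t 23.23 tcp [529.2 124.7 256. ] F [-0.2  0.8 -1.7] g 39.7 q [ 0.02  0.34  1.4  -0.    1.4  -0.2 ]
psi 1.7909 zaxis [ 0.0035  0.     -1.    ]
target [664.3 154.9 256. ] tool shift [-1.000e-01  1.384e+02  5.000e-01]
rotz 0.0001
[array([255.8, 224. ]), array([255.7, 172.5]), array([255.7, 115.9])]
```

View pics/w13.png

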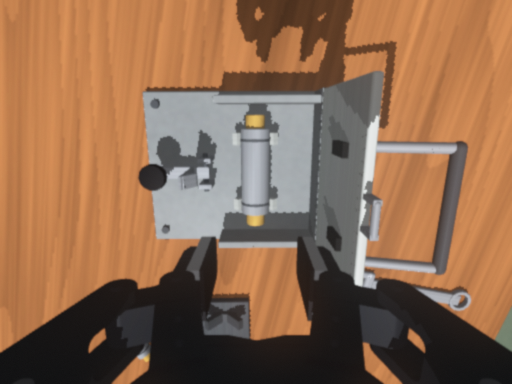

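The cartridge lies in the saddles, from (255,115) to (255,225), exactly as predicted for seated. The lid is still open. Back to the bar.

```bash
python3 -m creep '[{"grip":40,"linear":[0,15,0],"rot":[0,0,0]},{"grip":40,"linear":[0,25,0],"rot":[0,0,0]},{"grip":40,"linear":[0,30,0],"rot":[0,0,0]},{"grip":40,"linear":[0,30,0],"rot":[0,0,0]},{"grip":40,"linear":[0,22,0],"rot":[0,0,0]},{"grip":40,"linear":[0,12,0],"rot":[0,0,0]},{"grip":40,"linear":[0,4.5,0],"rot":[0,0,0]},{"grip":40,"linear":[0,0,0],"rot":[0,0,0]},{"grip":40,"linear":[0,0,0],"rot":[0,0,0]}]'
python3 - <<'E'
from rig import imaging
from st import *
import cv2
show(jig(128.6,0,172),np.pi/2+TH)
c=imaging.camera_params("wrist");p,d=imaging.capture("wrist"); cv2.imwrite("pics/w14.png",p[:,:,::-1])
E
```

```text
time_s: 24.03
eef_pos: [663.3, 154.8, 253.4]
ee_rot: [-0.001, 0.625, 0.78, -0.001]
force: [-0.5, 1.2, 0.3]
grip_width: 0.467
t 24.03 tcp [663.3 154.8 253.4] F [-0.5  1.2  0.3] g 39.9 q [ 0.06  0.67  0.89 -0.    1.58 -0.16]
psi 1.7908 zaxis [-1.9e-03 -1.0e-04 -1.0e+00]
target [664.3 154.9 172. ] tool shift [-0.2  1.1 81.4]
rotz -0.0
```

View pics/w14.png

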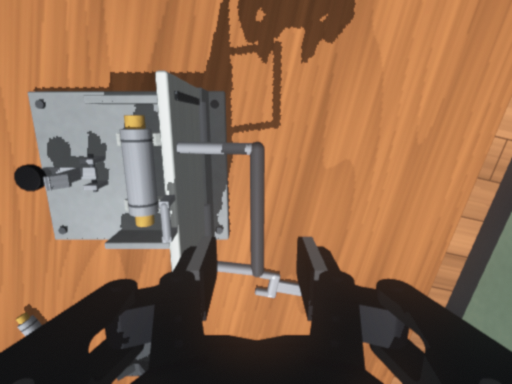

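The bar (col 257) is centred. I descend and grip.

```bash
python3 -m creep '[{"grip":40,"linear":[0,0.6,12],"rot":[0,0,0]},{"grip":40,"linear":[0,0,20],"rot":[0,0,0]},{"grip":40,"linear":[0,0,20],"rot":[0,0,0]},{"grip":40,"linear":[0,0,16],"rot":[0,0,0]},{"grip":40,"linear":[0,0,10],"rot":[0,0,0]},{"grip":40,"linear":[0,0,5],"rot":[0,0,0]},{"grip":25,"linear":[0,0,0],"rot":[0,0,0]},{"grip":5,"linear":[0,0,0],"rot":[0,0,0]},{"grip":5,"linear":[0,0,0],"rot":[0,0,0]},{"grip":5,"linear":[0,0,0],"rot":[0,0,0]},{"grip":5,"linear":[0,0,0],"rot":[0,0,0]}]' 30
python3 ang.py
python3 -m creep '[{"grip":5,"linear":[0,-6.9,-3.3],"rot":[0,0,0]},{"grip":5,"linear":[0,-7,-2.9],"rot":[0,0,0]},{"grip":5,"linear":[0,-7.2,-2.5],"rot":[0,0,0]},{"grip":5,"linear":[0,-7.3,-2.1],"rot":[0,0,0]},{"grip":5,"linear":[0,-7.4,-1.7],"rot":[0,0,0]},{"grip":5,"linear":[0,-7.5,-1.3],"rot":[0,0,0]},{"grip":5,"linear":[0,-7.6,-0.9],"rot":[0,0,0]},{"grip":5,"linear":[0,-7.6,-0.5],"rot":[0,0,0]},{"grip":5,"linear":[0,-7.6,-0.1],"rot":[0,0,0]},{"grip":5,"linear":[0,-7.6,0.3],"rot":[0,0,0]},{"grip":5,"linear":[0,-7.6,0.8],"rot":[0,0,0]},{"grip":5,"linear":[0,-7.5,1.2],"rot":[0,0,0]}]'; python3 ang.py
```

```text
time_s: 25.0
eef_pos: [664.2, 154.9, 172.5]
ee_rot: [0.0, 0.625, 0.78, -0.0]
force: [-5.9, -1.0, 0.5]
grip_width: 0.102
t 25.0 tcp [664.2 154.9 172.5] F [-5.9 -1.   0.5] g 8.7 q [ 0.06  0.71  1.03 -0.    1.4  -0.16]
psi 1.7909 zaxis [-1.e-04 -3.e-04 -1.e+00]
lid angle 1.592 radius 140.7 y 0.1 bar off 63.6 125.5
time_s: 26.0
eef_pos: [578.5, 135.6, 186.3]
ee_rot: [0.002, 0.625, 0.78, 0.002]
force: [3.0, 1.0, 4.7]
grip_width: 0.1
t 26.0 tcp [578.5 135.6 186.3] F [3.  1.  4.7] g 8.5 q [ 0.03  0.5   1.35  0.    1.29 -0.19]
psi 1.7907 zaxis [ 5.6e-03  3.0e-04 -1.0e+00]
lid angle 0.949 radius 141.5 y -0.1 bar off -24.5 139.3
```

```bash
python3 -m creep '[{"grip":5,"linear":[0,-7.5,1.6],"rot":[0,0,0]},{"grip":5,"linear":[0,-7.4,2],"rot":[0,0,0]},{"grip":5,"linear":[0,-7.2,2.4],"rot":[0,0,0]},{"grip":5,"linear":[0,-7.1,2.8],"rot":[0,0,0]},{"grip":5,"linear":[0,-6.9,3.2],"rot":[0,0,0]},{"grip":5,"linear":[0,-6.7,3.6],"rot":[0,0,0]},{"grip":5,"linear":[0,-6.5,3.9],"rot":[0,0,0]},{"grip":5,"linear":[0,-6.3,4.3],"rot":[0,0,0]},{"grip":5,"linear":[0,-6.1,4.6],"rot":[0,0,0]},{"grip":5,"linear":[0,-5.8,4.9],"rot":[0,0,0]},{"grip":5,"linear":[0,-5.3,5],"rot":[0,0,0]},{"grip":5,"linear":[0,0,0],"rot":[0,0,0]}]'; python3 ang.py; python3 -c "
import numpy as np
f=lambda a:np.array([-125*np.cos(a)+60*np.sin(a),125*np.sin(a)+60*np.cos(a)])
A=np.linspace(.33,0,12);p=np.array([f(a) for a in A])
print([(A[i+1].round(2),(p[i+1]-p[i]).round(1).tolist()) for i in range(11)])"
```

```text
time_s: 27.0
eef_pos: [505.7, 119.3, 145.2]
ee_rot: [-0.0, 0.625, 0.78, -0.001]
force: [0.5, -3.0, 3.7]
grip_width: 0.103
t 27.0 tcp [505.7 119.3 145.2] F [ 0.5 -3.   3.7] g 8.8 q [ 0.01  0.39  1.63 -0.    1.12 -0.21]
psi 1.7908 zaxis [-1.8e-03 -7.0e-04 -1.0e+00]
lid angle 0.334 radius 139.4 y -0.1 bar off -99.0 98.2
[(np.float64(0.3), [-2.9, -3.0]), (np.float64(0.27), [-2.8, -3.1]), (np.float64(0.24), [-2.7, -3.2]), (np.float64(0.21), [-2.6, -3.3]), (np.float64(0.18), [-2.5, -3.3]), (np.float64(0.15), [-2.4, -3.4]), (np.float64(0.12), [-2.3, -3.5]), (np.float64(0.09), [-2.2, -3.5]), (np.float64(0.06), [-2.1, -3.6]), (np.float64(0.03), [-2.0, -3.7]), (np.float64(0.0), [-1.9, -3.7])]
```

```bash
python3 -m creep '[{"grip":5,"linear":[0,-2.9,3],"rot":[0,0,0]},{"grip":5,"linear":[0,-2.8,3.1],"rot":[0,0,0]},{"grip":5,"linear":[0,-2.7,3.2],"rot":[0,0,0]},{"grip":5,"linear":[0,-2.6,3.3],"rot":[0,0,0]},{"grip":5,"linear":[0,-2.5,3.3],"rot":[0,0,0]},{"grip":5,"linear":[0,-2.4,3.4],"rot":[0,0,0]},{"grip":5,"linear":[0,-2.3,3.5],"rot":[0,0,0]},{"grip":5,"linear":[0,-2.2,3.5],"rot":[0,0,0]},{"grip":5,"linear":[0,-2.1,3.6],"rot":[0,0,0]},{"grip":5,"linear":[0,0,0],"rot":[0,0,0]}]'; python3 ang.py
python3 -m creep '[{"grip":5,"linear":[0,-2,3.7],"rot":[0,0,0]},{"grip":5,"linear":[0,-1.9,3.7],"rot":[0,0,0]},{"grip":5,"linear":[0,0,0],"rot":[0,0,0]},{"grip":5,"linear":[0,0,0],"rot":[0,0,0]}]'; python3 ang.py
```

```text
time_s: 27.83
eef_pos: [484.7, 114.6, 116.2]
ee_rot: [0.0, 0.625, 0.78, -0.0]
force: [1.1, -3.6, 4.4]
grip_width: 0.101
t 27.83 tcp [484.7 114.6 116.2] F [ 1.1 -3.6  4.4] g 8.6 q [-0.    0.38  1.73 -0.    1.03 -0.22]
psi 1.7909 zaxis [-1.e-04 -6.e-04 -1.e+00]
lid angle 0.074 radius 138.9 y -0.1 bar off -120.4 69.2
time_s: 28.17
eef_pos: [480.5, 113.7, 108.1]
ee_rot: [-0.001, 0.625, 0.78, -0.001]
force: [0.2, -6.2, -2.7]
grip_width: 0.102
t 28.17 tcp [480.5 113.7 108.1] F [ 0.2 -6.2 -2.7] g 8.7 q [-0.01  0.38  1.75 -0.    1.01 -0.22]
psi 1.7908 zaxis [-2.1e-03 -6.0e-04 -1.0e+00]
lid angle 0.008 radius 138.9 y -0.1 bar off -124.7 61.1
```

```bash
python3 -m creep '[{"grip":5,"linear":[0,-0.5,1.5],"rot":[0,0,0]},{"grip":5,"linear":[0,0,0.8],"rot":[0,0,0]},{"grip":5,"linear":[0,0,0],"rot":[0,0,0]},{"grip":5,"linear":[0,0,0],"rot":[0,0,0]}]'; python3 ang.py
```

```text
time_s: 28.5
eef_pos: [479.8, 113.5, 106.5]
ee_rot: [-0.001, 0.625, 0.781, -0.001]
force: [-4.6, -6.4, 6.0]
grip_width: 0.106
t 28.5 tcp [479.8 113.5 106.5] F [-4.6 -6.4  6. ] g 9.1 q [-0.01  0.39  1.75 -0.    1.01 -0.23]
psi 1.7911 zaxis [-2.7e-03 -9.0e-04 -1.0e+00]
lid angle -0.005 radius 138.8 y -0.1 bar off -125.4 59.5
```

It appears fully down. I release, rise and check that it stays caught.

```bash
python3 -m creep '[{"grip":15,"linear":[0,0,0],"rot":[0,0,0]},{"grip":35,"linear":[0,0,0],"rot":[0,0,0]},{"grip":35,"linear":[0,0,0],"rot":[0,0,0]},{"grip":35,"linear":[0,0,0],"rot":[0,0,0]},{"grip":35,"linear":[0,0,-10],"rot":[0,0,0]},{"grip":35,"linear":[0,0,-25],"rot":[0,0,0]},{"grip":35,"linear":[0,0,-35],"rot":[0,0,0]},{"grip":35,"linear":[0,0,-35],"rot":[0,0,0]},{"grip":35,"linear":[0,-20,-25],"rot":[0,0,0]},{"grip":35,"linear":[0,-35,0],"rot":[0,0,0]},{"grip":35,"linear":[0,-25,0],"rot":[0,0,0]},{"grip":35,"linear":[0,0,0],"rot":[0,0,0]}]'
python3 - <<'E'
from rig import imaging
from st import *
import cv2
show()
P={}
for n in("wrist","scene","top"):
    c=imaging.camera_params(n);p,d=imaging.capture(n); cv2.imwrite(f"pics/{n}20.png",p[:,:,::-1])
    K,R,t=c["intrinsics"],c["R"],c["t"]
    v,u=np.mgrid[0:384,0:512];P=(np.stack([(u-K[0,2])*d/K[0,0],(v-K[1,2])*d/K[1,1],d],-1)-t)@R
    Q=P-np.array([J[0],J[1],0]);cc,s=np.cos(TH),np.sin(TH);X=Q[...,0]*cc+Q[...,1]*s;Y=-Q[...,0]*s+Q[...,1]*cc;Z=Q[...,2]
    m=(X>-50)&(X<55)&(abs(Y)>55)&(abs(Y)<90)&(Z>62)&(Z<120)&(d>0)
    if m.sum()>50:
        k=np.polyfit(X[m],Z[m],1);print(n,m.sum(),"angle",-np.arctan(k[0]),"Z(-53)",np.polyval(k,-53))
E
```

```text
time_s: 29.5
eef_pos: [399.4, 96.3, 237.6]
ee_rot: [0.0, 0.625, 0.781, 0.0]
force: [1.1, 0.6, 0.3]
grip_width: 0.409
t 29.5 tcp [399.4  96.3 237.6] F [1.1 0.6 0.3] g 34.9 q [-0.05  0.05  1.8  -0.    1.29 -0.27]
psi 1.7909 zaxis [ 3.e-04 -0.e+00 -1.e+00]
wrist 6679 angle 0.012495069960781313 Z(-53) 71.1774958800745
scene 383 angle 0.013225457025206616 Z(-53) 69.50538189515825
top 1127 angle 0.013037323719165092 Z(-53) 71.7594470828733
```

View pics/wrist20.png

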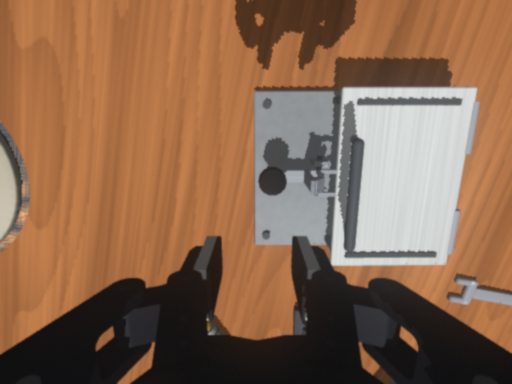

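View pics/scene20.png

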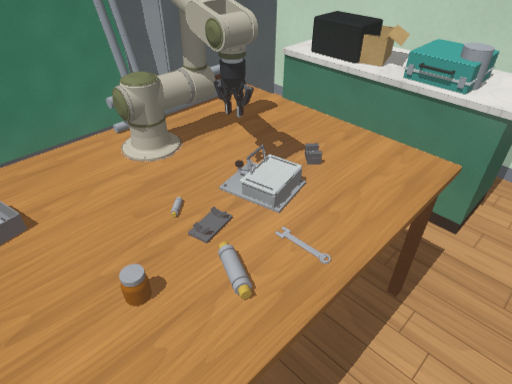

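The lid is down, the rest is empty and the bystanders look unmoved. I compare with the original pictures and confirm the lid stays.

```bash
python3 -m creep '[{"grip":35,"linear":[0,0,0],"rot":[0,0,0]},{"grip":35,"linear":[0,0,0],"rot":[0,0,0]},{"grip":35,"linear":[0,0,0],"rot":[0,0,0]},{"grip":35,"linear":[0,0,0],"rot":[0,0,0]},{"grip":35,"linear":[0,0,0],"rot":[0,0,0]},{"grip":35,"linear":[0,0,0],"rot":[0,0,0]}]'
python3 - <<'E'
from h import *
from st import *
from rig import imaging
def an(z):
    P=cloud(z);d=z["d"];Q=P-np.array([J[0],J[1],0]);cc,s=np.cos(TH),np.sin(TH);X=Q[...,0]*cc+Q[...,1]*s;Y=-Q[...,0]*s+Q[...,1]*cc;Z=Q[...,2]
    m=(X>-50)&(X<55)&(abs(Y)>55)&(abs(Y)<90)&(Z>62)&(Z<120)&(d>0)
    k=np.polyfit(X[m],Z[m],1);return -np.arctan(k[0]),np.polyval(k,-53)
for n in("scene","top"):
    c=imaging.camera_params(n);p,d=imaging.capture(n)
    np.savez(n+"21.npz",p=p,d=d,K=c["intrinsics"],R=c["R"],t=c["t"])
    a,b=load(n+"0.npz"),load(n+"21.npz");print(n,"before",an(a),"now",an(b))
    df=cv2.absdiff(a["p"],b["p"]).max(2)
    for nm,X in dict(jar=None).items(): pass
    rois={"scene":{"jar":(115,260,40,50),"wrench":(272,225,62,42),"block":(302,140,22,28)},"top":{"jar":(395,175,45,35),"wrench":(245,95,25,72),"block":(85,200,48,42)}}[n]
    for nm,(x,y,w,h) in rois.items(): r=df[y:y+h,x:x+w];print(nm,"mean diff",r.mean().round(2),"max",r.max())
E
```

```text
time_s: 30.15
eef_pos: [402.6, 96.5, 236.4]
ee_rot: [-0.0, 0.625, 0.78, -0.0]
force: [-0.5, -0.7, 0.2]
grip_width: 0.41
scene before (np.float64(0.010807252107070581), np.float64(69.31060013439401)) now (np.float64(0.014261931895303647), np.float64(69.4790040026482))
jar mean diff 1.41 max 7
wrench mean diff 1.21 max 4
block mean diff 3.65 max 75
top before (np.float64(0.009031749616135855), np.float64(71.50051033224257)) now (np.float64(0.010498218623817546), np.float64(71.60781637501135))
jar mean diff 1.54 max 3
wrench mean diff 1.62 max 3
block mean diff 1.26 max 3
```

```bash
python3 -c "
from rig import ctrl
print(ctrl.finish_job())"
```

```text
the job is handed in; nothing more can be done
None
```

The job is done and handed in after about 30 s of the 72 s allowed; no verdict came back.

**What I did:**
1. Pressed the button, and the lid sprang open to its stop.
2. Took the lid by its bar and swung it down to about 0.30 rad, leaving a front-edge gap of about 35–37 mm.
3. Led it slowly back up, in hand, over about 4 s to 1.60 rad. Wrist forces were under about 10 N at the end of each move, and I felt no binding.
4. Lifted the middle-sized cartridge off its rest and lowered it into the cradle. It bore on the saddles before I let go.
5. Shut the lid by its bar and let go, and it stayed down.

**Last checks:**
- **Lid:** from about 0.7 s after release until hand-in it read the same as the original shut lid in both fixed cameras, within 0.004 rad and 0.2 mm.
- **Cartridge:** before closing, the wrist view showed it seated where predicted. I cannot see it with the lid shut.
- **Jar and wrench:** unchanged in both views.
- **Slotted block:** unchanged in the top view. The scene view showed some changed pixels around it. I took these for the arm's shadow but did not check further.
- **One small disagreement:** the arm-based lid angle read 0.334 rad where the camera gave 0.358 during the first lowering. They agreed within 0.01 rad at the final gap.

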